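# Cap sample jars in the hand press

### The job

Lift the top tray off the nested pile and set it down square on the press's sled between its stops, then stand every sample jar upright in it. Pull up the spring plunger knob, slide the loaded sled one notch so that it is under the platen, and let the plunger snap fully home; only after that swing the folded crank handle up until it latches upright, and wind the wheel clockwise until the platen is fully down on the caps. Leave it clamped like that with the handle out, and leave the other trays in their pile and the brown bottle standing where it is.

Things in the scene. Friction and masses are not known exactly. Their poses are not given: they have to be found in the camera images.
- press: hand capping press, bolted down: grey bed 340 x 390 x 8 mm. Origin: on the work surface, midway between loading place (x -85 mm, y 0) and pressing place (x +85, y 0); x = the sled's way, z up. White column 70 x 40 mm at (85, -125), overhead arm 60 mm wide, y -140 to +75 at x 85, top 215 mm high. Gear housing 150 x 110 mm, 52 high, under the handwheel at (-40, -230)
- carriage (a joint): aluminium sled under the tray; travel in m along the press's +x, 0 = loading notch (start), 0.170 = pressing notch, end stop at 0.178. It slides with about 2 N once the plunger is pulled; the plunger pin locks it in either notch (1 to 2 mm of play)
- seat (a point): middle of the sled's deck (80 x 190 mm), 34 mm above the work surface; moves with the sled, axes as the press's. A tray sits here, its long side along the press's y, between low steel stops 10 mm high (one at each end, one near each corner of the long sides, none at their middle; 4 to 5 mm of play)
- plunger (a joint): spring index plunger on the sled's arm; m, 0 = home in a notch, up to 0.018 when pulled up. The pin is free of the notch from 0.011 on (pull about 14 to 16 mm); spring 4.5 N at 0, 9 N at 0.015. Let go between the notches it rides on the index bar at 0.011; over a notch it drops home by itself
- knob (a point): centre of the plunger's black round pull knob, 32 mm across and 24 mm high (point at mid height, 68 mm above the work surface when home). It lies 160 mm along the press's +y from the sled's middle. Free space of 22 mm lies below the knob above the sled's arm
- platen (a joint): pressing platen over the pressing place; m it has come down, 0 = fully up (start; 25 mm above the jar caps), 0.0253 = fully down, on the caps. Driven by the handwheel
- platen_face (a point): middle of the platen's underside, 148 mm above the work surface when up; platen 60 mm (x) by 165 mm (y), 15 mm thick
- wheel (a joint): handwheel, rad, 0 at the start, turns clockwise seen from above to 7.85 (1.25 turns), where the platen is fully down. Takes about 0.15 Nm; stays where left. It is locked while the crank handle is folded
- wheel_hub (a point): point on the handwheel's vertical axis at the height of the crank's hinge, 120 mm above the work surface; the hub's top is at 103 mm. Axes turn with the wheel; at wheel = 0 they are the press's. Wheel ring 120 mm across, 12 mm thick, middle 85 mm above the work surface
- crank (a joint): folding crank handle, rad: 0 = folded flat across the wheel (start), 1.571 = standing upright, latched. A stiff hinge: it stays at any angle it is left at and moves with 1 to 2 N at the grip up to about 1.1 rad; then a ball detent must be ridden over (about 0.3 to 0.4 Nm, 4 N at the grip) and it latches from about 1.5 rad on
- crank_hinge (a point): hinge of the handle on the wheel, 78 mm from its axis (at wheel = 0 towards the press's -x), 120 mm above the work surface. Its x axis runs along the handle from hinge to free end: level, across the wheel when folded, straight up when out. The hinge axis is the point's y, level, along the press's y at wheel = 0
- crank_grip (a point): grip point of the handle, 105 mm from the hinge along the handle. The grip is a black sleeve 22 mm thick that spins freely about the handle, from 36 to 126 mm from the hinge; folded, this point lies just beyond the hub, with 18 mm of free height under the sleeve
- tray_top: top tray of a nested pile of three like white trays; open, 164 mm long (its y), 64 mm wide (its x), 46 mm high. Origin: centre of its underside, z up. Inside: floor 4 mm thick, 49 x 149 mm up to 26 mm, then 58 x 158 mm up to the rim. Foot below 22 mm: 55 x 155 mm. In the pile each tray stands 26 mm above the one below, with 1.5 mm of play. 0.12 kg
- tray_b: middle tray of the pile, same shape; stays
- tray_a: lowest tray of the pile, same shape, on the work surface; stays
- reagent_bottle: bystander: round brown glass bottle with neck and cap, 52 mm across, 125 mm tall; origin centre of underside; stays
- jar_1: round white sample jar, 42 mm across and 85 mm tall, straight sides, flat blue cap of the same width on the top 22 mm; origin centre of underside, z up; about 0.14 kg, heavy at the bottom. May be absent
- jar_2: round white sample jar, 42 mm across and 85 mm tall, straight sides, flat blue cap of the same width on the top 22 mm; origin centre of underside, z up; about 0.14 kg, heavy at the bottom. May be absent
- jar_3: round white sample jar, 42 mm across and 85 mm tall, straight sides, flat blue cap of the same width on the top 22 mm; origin centre of underside, z up; about 0.14 kg, heavy at the bottom. May be absent
- jar_4: round white sample jar, 42 mm across and 85 mm tall, straight sides, flat blue cap of the same width on the top 22 mm; origin centre of underside, z up; about 0.14 kg, heavy at the bottom. May be absent
There are look-alikes about, which are no part of the job. What is shaped like the jar_3 but red is not meant.

How it is judged (in metres and radians):
On the way, in this order (a step that is already met when the one before it is completed fails the run):
1. the top tray stands on the sled between the stops, let go, the sled in its loading notch (x of tray_top in the frame of seat between -0.009 and 0.009 m and y of tray_top in the frame of seat between -0.009 and 0.009 m and z of tray_top in the frame of seat below 0.006 m and angle between tray_top's own z axis and vertical below 0.08 rad and value of joint carriage between -0.004 and 0.004 m and contact force between the fingers and tray_top below 0.3 N), for 0.2 s.
2. every jar stands upright in that tray, still in the loading notch (x of tray_top in the frame of seat between -0.009 and 0.009 m and y of tray_top in the frame of seat between -0.009 and 0.009 m and z of tray_top in the frame of seat below 0.006 m and angle between tray_top's own z axis and vertical below 0.08 rad and value of joint carriage between -0.004 and 0.004 m and x of jar_1 in the frame of tray_top between -0.014 and 0.014 m and y of jar_1 in the frame of tray_top between -0.066 and 0.066 m and z of each of jar_1, jar_2, jar_3, jar_4 in the frame of tray_top below 0.01 m and angle between each of jar_1, jar_2, jar_3, jar_4's own z axis and vertical below 0.1 rad and x of jar_2 in the frame of tray_top between -0.014 and 0.014 m and y of jar_2 in the frame of tray_top between -0.066 and 0.066 m and x of jar_3 in the frame of tray_top between -0.014 and 0.014 m and y of jar_3 in the frame of tray_top between -0.066 and 0.066 m and x of jar_4 in the frame of tray_top between -0.014 and 0.014 m and y of jar_4 in the frame of tray_top between -0.066 and 0.066 m), for 0.2 s.
3. the loaded sled is in the pressing notch with the plunger home, the platen still up and the crank handle still folded (x of tray_top in the frame of seat between -0.009 and 0.009 m and y of tray_top in the frame of seat between -0.009 and 0.009 m and z of tray_top in the frame of seat below 0.006 m and angle between tray_top's own z axis and vertical below 0.08 rad and value of joint carriage between 0.166 and 0.174 m and value of joint each of plunger, platen below 0.003 m and x of jar_1 in the frame of tray_top between -0.014 and 0.014 m and y of jar_1 in the frame of tray_top between -0.066 and 0.066 m and z of each of jar_1, jar_2, jar_3, jar_4 in the frame of tray_top below 0.01 m and angle between each of jar_1, jar_2, jar_3, jar_4's own z axis and vertical below 0.1 rad and x of jar_2 in the frame of tray_top between -0.014 and 0.014 m and y of jar_2 in the frame of tray_top between -0.066 and 0.066 m and x of jar_3 in the frame of tray_top between -0.014 and 0.014 m and y of jar_3 in the frame of tray_top between -0.066 and 0.066 m and x of jar_4 in the frame of tray_top between -0.014 and 0.014 m and y of jar_4 in the frame of tray_top between -0.066 and 0.066 m and value of joint crank below 0.5 rad), for 0.2 s.
4. the crank handle is swung out and latched upright, the platen still up (value of joint crank above 1.45 rad and value of joint each of platen, plunger below 0.003 m and value of joint carriage between 0.166 and 0.174 m), for 0.2 s.
5. the wheel is wound until the platen is fully down on the jars (value of joint crank above 1.45 rad and value of joint carriage between 0.166 and 0.174 m and value of joint plunger below 0.003 m and value of joint platen above 0.0235 m), for 0.2 s.
At the end, for the whole second after the job is handed in: Top tray on the sled between its stops (within 9 mm, level), all jars upright on its floor, sled in the pressing notch (4 mm), plunger home (3 mm), handle latched upright (over 1.45 rad), platen down (within 1.8 mm), all at rest, the other trays within 30 mm of their places (all of step 5 and x of tray_top in the frame of seat between -0.009 and 0.009 m and y of tray_top in the frame of seat between -0.009 and 0.009 m and z of tray_top in the frame of seat below 0.006 m and angle between tray_top's own z axis and vertical below 0.08 rad and x of jar_1 in the frame of tray_top between -0.014 and 0.014 m and y of jar_1 in the frame of tray_top between -0.066 and 0.066 m and z of each of jar_1, jar_2, jar_3, jar_4 in the frame of tray_top below 0.01 m and angle between each of jar_1, jar_2, jar_3, jar_4's own z axis and vertical below 0.1 rad and x of jar_2 in the frame of tray_top between -0.014 and 0.014 m and y of jar_2 in the frame of tray_top between -0.066 and 0.066 m and x of jar_3 in the frame of tray_top between -0.014 and 0.014 m and y of jar_3 in the frame of tray_top between -0.066 and 0.066 m and x of jar_4 in the frame of tray_top between -0.014 and 0.014 m and y of jar_4 in the frame of tray_top between -0.066 and 0.066 m and linear speed of each of jar_1, jar_2, jar_3, jar_4, tray_top below 0.03 m/s and distance of each of tray_a, tray_b from where it was at the start of the episode below 0.03 m); the robot touches nothing.
It fails at once if a lower tray is pulled off its place (over 40 mm) (distance of any of tray_a, tray_b from where it was at the start of the episode above 0.04 m).
It fails at once if the brown bottle is knocked over or pushed over 60 mm away (angle between reagent_bottle's own z axis and vertical above 0.6 rad or distance of reagent_bottle from where it was at the start of the episode above 0.06 m).
Of jar_1, jar_2, jar_3, jar_4 only 2 to 3 are there at a start; the rules pass over those that are not, and their reading is None.
At some moment in a run one of jar_1, jar_2, jar_3, jar_4 may be knocked a few centimetres aside while the robot is not near it.
It also fails if it takes over 210 s, if anything falls off the work surface, if the arm or the gripper's body presses on something with over 40 N, if the wrist force passes 120 N, or if a joint passes its speed limit or range.

### The arm

A 7-joint arm with a two-finger parallel gripper is mounted at the origin on the work surface. World frame = base frame: x ahead of the robot, y to its left, z up, the work surface at z = 0. Lengths are in mm, angles in rad, forces in N, time in s.
With the tool pointing down it reaches from about 400 to 875 mm from the base axis. Payload 4.4 kg.
Tool frame: the origin (TCP) lies at the very end of the fingers, on their centre line; the grasp point (between the pads) lies 19 mm behind it; z points along the fingers, y is the line along which they close (so a half turn about z gives the same grasp; the last joint's range is limited). The gripper opens to 85 mm and grips with 20 to 120 N. Pads are 22 mm wide; open, the fingers measure 114 mm over their backs; the gripper's body (76 mm by 85 mm) begins 54 mm behind the grasp point. The pads swing forward as they close: fully open they stand 13 mm farther back than shut.
Start: joints at [-1.331, 0.628, 0.038, 1.517, -0.027, 0.996, -0.02], TCP at [195.662, 619.866, 231.313] pointing down, gripper open.
Joint ranges: [-3.06, 3.06], [-0.37, 2.12], [-1.25, 1.32], [0.18, 2.47], [-1.1, 4.24], [0.23, 1.98], [-2.94, 2.94]. Speed limits (rad/s): [2.57, 2.57, 3.14, 3.14, 3.14, 3.14, 3.14].

### API

Orientations are given as [roll, pitch, yaw] about the fixed x, y, z axes, in that order (R = Rz(yaw) Ry(pitch) Rx(roll)).
In Python, from cell import monitor, viewer, workorder gives the robot as it stands.
- The arm moves only by the tool arm_command, never from a script. Its argument "series" is one flat list of numbers, 5 for each row, row after row: the opening in per cent of the stroke, from 0 (shut) to 100 (fully open), then the shift along the tool's x, y, z in cm, then the turn about the tool's z in degrees. In form: [claw, x, y, z, roll, claw, x, y, z, roll, ...]. A call has exactly 5 rows; each row is the pose to reach, as a shift and turn from the pose commanded when the call began, along the tool's axes at that moment; what a row does not reach only later rows make up. A row lasts 1/12 s, in which the tool goes at most 41.7 mm and 7.16 degrees, less where a joint would pass 70% of its speed; a pose out of reach is approached as far as the arm can. A call with a gripper value outside its range is refused whole. The fingers move at their own pace and stop on an object; the grip force is fixed at half the most. Time passes only in rows, so rows that repeat a pose let the fingers close, or fill a call up. It gives the time, the measured TCP pose, the force, the opening and the grip force at its end, in the units of the state.
- monitor.read_state(): the state, without advancing time (a new reading comes with each control period).
- viewer.get_image(name): name is "side" or "top" or "wrist"; returns (picture, depth): 480x640x3 uint8, red, green, blue; 480x640 float32, mm along the optical axis (not along the pixel's ray), 0 where there is no reading.
- viewer.camera_model(name): a dict with "mtx" (3x3 intrinsics, pixels), "R" (3x3) and "t" (3): a world point X has camera coordinates R X + t. Camera axes: x right, y down, z forward; pixel columns grow to the right and rows downward; lengths in mm; the calibration is good to about 2 mm. A picture is of the moment at which its call begins: read the wrist's pose just before it. camera_model takes no time and is no camera call; for the wrist camera it gives the pose at the moment of the call.
- workorder.finish_job(): hands the job in; it is judged then, once.
The state is a dict: "clock": time; "qpos": joint angles; "qd": joint speeds; "tau": joint torques, N m; "eef_pos": TCP position; "tool_rot": TCP orientation; "force": force on the tool from outside, world axes, zero at the start; "torque": the same for the moment, N m; "width": finger opening in mm; "gripper_force": force on a finger pad.
Only numpy, scipy, OpenCV 4.12 (cv2) and the standard library are available. Lean on these libraries where they do the work, as an engineer would, in place of code of your own. Each camera call takes 0.05 s, during which the arm holds its last target. There are 200 camera calls.

## Working session

There is one attempt and no reset: what is moved stays moved. The work goes in short steps, Python scripts to look and compute and a tool call to move; the robot and the scene stay as the last step left them, time stands still between calls to the robot, and variables do not carry over. Pictures are saved under pics/ and viewed, at most 14 in all, crops included, and the job is handed in when it is done.

Besides the shell and the picture viewer there is one more tool, called after "Emit:" as a command line: name --argument value ..., lists and objects as JSON in quotes. arm_command: Moves the arm, as the interface text tells. Its arguments: {"type":"object","properties":{"series":{"type":"array","items":{"type":"number"}}},"required":["series"]}

```bash
ls; mkdir -p pics
cat > h.py <<'E'
import numpy as np, cv2
from cell import monitor, viewer, workorder
def grab(n):
    cm=viewer.camera_model(n); im,d=viewer.get_image(n)
    np.savez(f'/tmp/{n}.npz',im=im,d=d,**{k:np.array(v) for k,v in cm.items()})
    return load(n)
def load(n):
    z=np.load(f'/tmp/{n}.npz'); return {k:z[k] for k in z}
def cloud(c):
    v,u=np.mgrid[0:480,0:640]; K=c['mtx']; d=c['d']
    P=np.stack([(u-K[0,2])/K[0,0]*d,(v-K[1,2])/K[1,1]*d,d],-1)
    return (P-c['t'])@c['R']
def save(n,im): cv2.imwrite(f'pics/{n}.png',im[...,::-1])
E
python3 - <<'E'
from h import *
for n in ('top','side'):
    c=grab(n); save(n+'0',c['im']); print(n,c['mtx'],c['R'],c['t'])
print(monitor.read_state())
E
```

```text
pics
top [[562.88646735   0.         310.10202604]
 [  0.         562.88646735 241.313945  ]
 [  0.           0.           1.        ]] [[-0.02561314 -0.99966366 -0.00406631]
 [-0.99427088  0.0258968  -0.10370519]
 [ 0.10377561  0.0013868  -0.99459977]] [  66.4230809   468.40912675 1298.98763939]
side [[444.94941428   0.         325.89729414]
 [  0.         444.94941428 242.51964902]
 [  0.           0.           1.        ]] [[ 0.77805648 -0.628049    0.01351165]
 [-0.34278693 -0.44248833 -0.82867436]
 [ 0.52642685  0.64012384 -0.5595679 ]] [-334.42862906  288.2699055   563.32780489]
{'clock': 0.1, 'qpos': array([-1.33083419,  0.6292449 ,  0.03844773,  1.51826431, -0.02698555,
        0.99626496, -0.02000012]), 'qd': array([-0.00043906, -0.00106802,  0.00067252, -0.00077256, -0.00151687,
       -0.00255432,  0.00026849]), 'tau': array([ 2.81133398e-03, -5.64522600e+01,  1.23049144e+00, -1.93968022e+01,
        1.12975010e-02,  5.50476601e-03,  7.15913046e-06]), 'eef_pos': array([195.4751366 , 619.33932785, 230.48792074]), 'tool_rot': array([-3.13992945e+00,  2.97366002e-05,  2.83583597e+00]), 'force': array([-0.7522111 , -0.12610004, -0.17835052]), 'torque': array([0.00903875, 0.00390197, 0.00614274]), 'gripper_force': 0.0, 'width': 85.48495495250272}
```

View pics/top0.png

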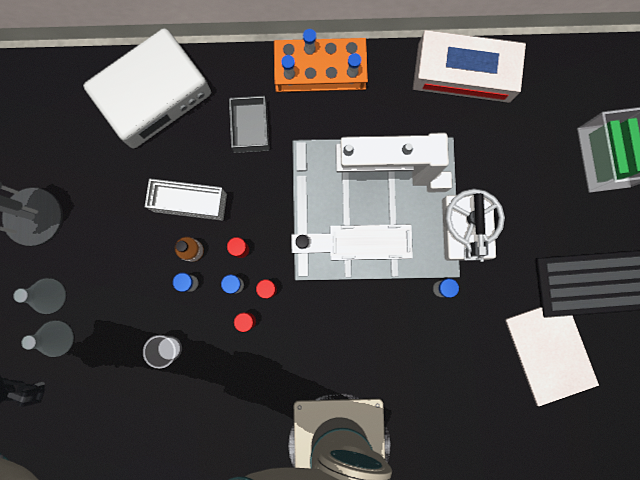

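View pics/side0.png

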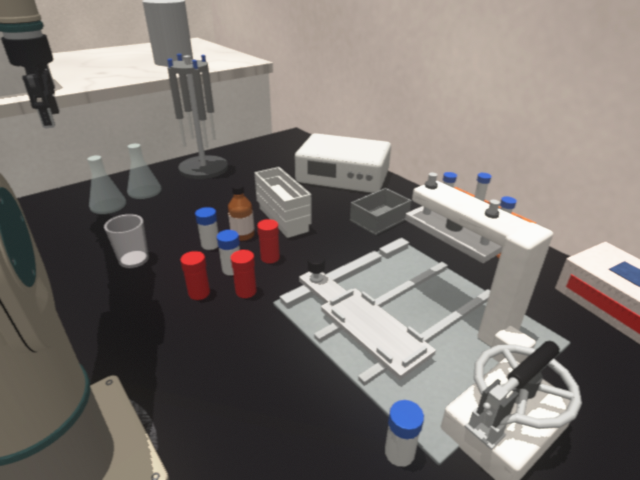

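```bash
cat > m.py <<'E'
from h import *
def blobs(c,mask,amin=60):
    P=cloud(c); n,l,s,ce=cv2.connectedComponentsWithStats(mask.astype(np.uint8))
    for i in range(1,n):
        if s[i,4]>=amin:
            p=P[l==i]; p=p[np.isfinite(p).all(1)]
            zt=np.percentile(p[:,2],90); q=p[p[:,2]>zt-6]
            r=cv2.minAreaRect(q[:,:2].astype(np.float32))
            print('px',ce[i].round(),'n',s[i,4],'z',zt.round(1),'top mean',q.mean(0).round(1),'rect',np.round(r[0],1),np.round(r[1],1),round(r[2],1))
E
python3 - <<'E'
from m import *
for n in ('top','side'):
    c=load(n); h=cv2.cvtColor(c['im'],cv2.COLOR_RGB2HSV)
    print(n,'blue'); blobs(c,(h[...,0]>100)&(h[...,0]<125)&(h[...,1]>140)&(h[...,2]>90))
    print('red'); blobs(c,((h[...,0]<5)|(h[...,0]>175))&(h[...,1]>150)&(h[...,2]>80))
    print('brown'); blobs(c,((h[...,0]>5)&(h[...,0]<20))&(h[...,1]>130)&(h[...,2]>50))
c=load('top');P=cloud(c);im=c['im'].astype(int)
X,Y,Z=P[...,0],P[...,1],P[...,2]
def rect(name,m):
    p=P[m]; r=cv2.minAreaRect(p[:,:2].astype(np.float32)); print(name,m.sum(),p.mean(0).round(1),np.round(r[0],1),np.round(r[1],1),round(r[2],1))
v,u=np.mgrid[0:480,0:640]
box=lambda a,b,cc,d:(u>a)&(u<b)&(v>cc)&(v<d)
rect('pile rim',box(135,240,170,230)&(Z>93)&(Z<104))
rect('grey tray',box(220,280,85,160)&(Z>15))
rect('deck',box(325,418,215,270)&(Z>28)&(Z<52))
rect('bed',box(280,470,125,290)&(Z>3)&(Z<14))
rect('arm top',box(330,455,125,190)&(Z>208)&(Z<222))
rect('knob',box(285,320,230,255)&(Z>70)&(Z<90))
rect('ring',box(440,510,180,270)&(Z>86)&(Z<100))
rect('ring+handle',box(440,510,180,270)&(Z>118)&(Z<140))
rect('housing',box(440,510,180,270)&(Z>47)&(Z<57))
E
```

```text
top blue
px [309.  35.] n 138 z 126.9 top mean [923.1  43.8 134.3] rect [638.3  52.2] [ 27.1 611.2] 88.5
px [471.  57.] n 126 z 80.8 top mean [ 881.7 -323.6   90.7] rect [ 644.8 -133.4] [119.4 716.8] 49.8
px [354.  60.] n 130 z 127.9 top mean [862.4 -54.4 136.3] rect [608.3   3.8] [ 26.9 559.2] 77.2
px [288.  61.] n 130 z 126.8 top mean [862.8  94.  135. ] rect [607.8  80.3] [552.6  25.6] 3.1
px [182. 282.] n 283 z 88.4 top mean [380.3 341.6  85.7] rect [380.3 341.5] [39.5 40. ] 67.5
px [230. 284.] n 287 z 88.3 top mean [373.  233.1  91.2] rect [346.6 156. ] [205.1  39.8] 71.3
px [449. 288.] n 290 z 89.0 top mean [ 352.  -250.9   91.6] rect [ 352. -110.] [324.7  39.9] 89.8
red
px [465.  91.] n 412 z 51.1 top mean [ 811.7 -317.6   70.5] rect [ 624.9 -128.7] [158.7 669.1] 44.9
px [237. 247.] n 315 z 87.7 top mean [456.3 219.4  85.4] rect [456.3 219.6] [38.5 38.8] 87.7
px [265. 289.] n 295 z 88.2 top mean [360.4 156.4  85.7] rect [359.7 156.1] [38.2 39.9] 87.9
px [243. 322.] n 300 z 88.1 top mean [287.6 206.2  85.6] rect [288.2 206.9] [39.8 39.5] 89.6
brown
px [320.  66.] n 3626 z 57.4 
[... 1039 characters left out ...]
62.3
px [246. 237.] n 60 z 13.4 top mean [441.3 292.7  26.2] rect [255.8 -53.7] [869.   29.9] 61.6
pile rim 333 [570.  337.3  97.6] [569.1 335.4] [166.7  65.2] 81.5
grey tray 714 [747.5 190.1  70.3] [581.9 151.3] [520.  131.5] 7.4
deck 2850 [463.7 -84.5  35.2] [464.  -83.2] [201.3  80.8] 88.6
bed 12783 [532.2 -93.    8. ] [ 552.8 -105.7] [457.8 396.6] 88.5
arm top 3032 [ 632.2 -126.6  215. ] [ 635.9 -123.9] [219.9  70.2] 88.2
knob 158 [464.6  71.9  79.4] [464.5  71.4] [29.4 30.1] 88.0
ring 992 [ 506.9 -314.5   90.5] [ 501.8 -313.7] [129.3 142.7] 54.0
ring+handle 631 [ 485.2 -316.   127.5] [ 481.4 -318.8] [ 30.5 149.2] 88.0
housing 1489 [ 493.3 -309.1   52.3] [ 508.9 -314.9] [186.8 117. ] 2.7
```

```bash
cat > go.py <<'E'
import sys
from h import *
from scipy.spatial.transform import Rotation as Ro
x,y,z,yaw=map(float,sys.argv[1:5])
s=monitor.read_state(); R=Ro.from_euler('xyz',s['tool_rot']).as_matrix()
d=R.T@(np.array([x,y,z])-s['eef_pos'])/10; cy=np.degrees(s['tool_rot'][2])
dr=(cy-yaw+180)%360-180
print('pos',s['eef_pos'].round(1),'yaw',cy.round(2),'q7',s['qpos'][6].round(2),'width',s['width'].round(1),'t',round(s['clock'],2),'F',s['force'].round(1))
print('shift cm',d.round(2),'roll',dr.round(2),'rows',np.linalg.norm(d)/4.17,abs(dr)/7.16)
E
python3 go.py 569 335.4 240 81.5
```

```text
Traceback (most recent call last):
  File "go.py", line 8, in <module>
    print('pos',s['eef_pos'].round(1),'yaw',cy.round(2),'q7',s['qpos'][6].round(2),'width',s['width'].round(1),'t',round(s['clock'],2),'F',s['force'].round(1))
                                                                                           ^^^^^^^^^^^^^^^^
AttributeError: 'float' object has no attribute 'round'
```

```bash
sed -i "s/s\['width'\].round(1)/round(s['width'],1)/" go.py; python3 go.py 569 335.4 240 81.5
```

```text
pos [195.5 619.3 230.5] yaw 162.48 q7 -0.02 width 85.5 t 0.1 F [-0.8 -0.1 -0.2]
shift cm [-44.17 -15.83  -0.92] roll 80.98 rows 11.25395021785216 11.31025589395776
```

Emit:
arm_command --series '[100,-3.5,-1.3,0,0,100,-7,-2.5,0,0,100,-10.5,-3.8,-0.2,0,100,-14,-5,-0.3,0,100,-14.7,-5.3,-0.3,0]'

```text
clock: 0.52
eef_pos: [327.5, 519.2, 234.3]
tool_rot: [-3.139, 0.006, 2.826]
force: [1.0, -0.2, -0.5]
width: 85.5
gripper_force: 0.0
```

Emit:
arm_command --series '[100,-3.5,-1.3,0,0,100,-7,-2.5,0,0,100,-10.5,-3.8,-0.2,0,100,-14,-5,-0.3,0,100,-14.7,-5.3,-0.3,0]'

```text
clock: 0.93
eef_pos: [451.0, 423.8, 237.3]
tool_rot: [-3.139, 0.006, 2.826]
force: [1.0, -0.6, 0.6]
width: 85.3
gripper_force: 0.0
```

Emit:
arm_command --series '[100,-3.5,-1.3,0,0,100,-7,-2.5,0,0,100,-10.5,-3.8,-0.2,0,100,-14,-5,-0.3,0,100,-14.7,-5.3,-0.3,0]'

```text
clock: 1.35
eef_pos: [574.6, 328.3, 240.1]
tool_rot: [-3.139, 0.006, 2.827]
force: [-0.1, -1.1, 0.3]
width: 85.3
gripper_force: 0.0
```

Emit:
arm_command --series '[100,0,0,0,6,100,0,0,0,12,100,0,0,0,18,100,0,0,0,24,100,0,0,0,27]'

```text
clock: 1.77
eef_pos: [567.8, 335.7, 239.7]
tool_rot: [-3.141, -0.0, 2.36]
force: [0.2, -0.4, 0.6]
width: 85.6
gripper_force: 0.0
```

Emit:
arm_command --series '[100,0,0,0,6,100,0,0,0,12,100,0,0,0,18,100,0,0,0,24,100,0,0,0,27]'

```text
clock: 2.18
eef_pos: [567.7, 335.8, 239.7]
tool_rot: [-3.141, 0.0, 1.889]
force: [0.0, 0.4, 0.6]
width: 85.6
gripper_force: 0.0
```

Emit:
arm_command --series '[100,0,0,0,6,100,0,0,0,12,100,0,0,0,18,100,0,0,0,24,100,0,0,0,27]'

```text
clock: 2.6
eef_pos: [567.7, 335.9, 239.7]
tool_rot: [-3.141, 0.001, 1.417]
force: [-0.0, 0.6, 0.7]
width: 85.3
gripper_force: 0.0
```

```bash
python3 go.py 569 335.4 240 81.5
python3 - <<'E'
from m import *
c=grab('wrist');save('w1',c['im']);P=cloud(c)
Z=P[...,2]; m=(Z>94)&(Z<102)&(abs(P[...,0]-569)<130)&(abs(P[...,1]-335)<130)&(c['d']>0)
# drop gripper
p=P[m]; r=cv2.minAreaRect(p[:,:2].astype(np.float32)); print(m.sum(),p.mean(0),r, c['t'])
E
```

```text
pos [567.7 335.9 239.7] yaw 81.21 q7 -0.47 width 85.3 t 2.6 F [-0.   0.6  0.7]
shift cm [-0.03  0.14 -0.03] roll -0.29 rows 0.033720066365588275 0.03996099457595731
2797 [558.11776382 340.56769382  97.54165107] ((526.5140380859375, 342.4106140136719), (164.10568237304688, 156.09368896484375), 81.3792724609375) [-510.75000453  358.0105115   510.63788066]
```

View pics/w1.png

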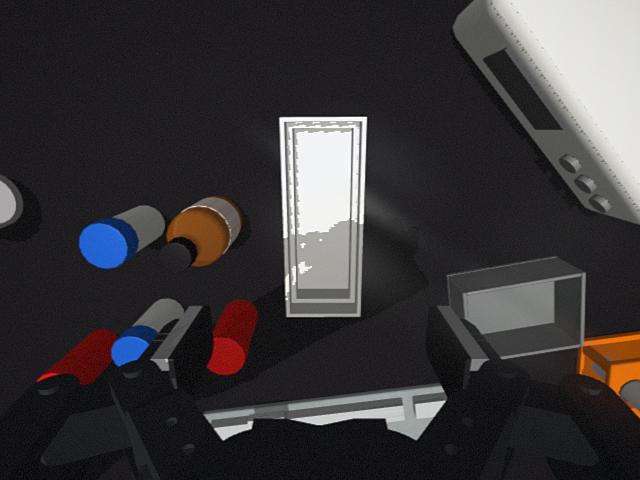

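The wrist view shows the white pile (rim corners near (280,117), (366,117), (286,318), (361,317)), bottle at (205,230), a blue jar cap at (108,243) and red look-alikes.

Run:
```python
from m import *
c=load('wrist');P=cloud(c);Z=P[...,2]
v,u=np.mgrid[0:480,0:640]
m=(Z>92)&(Z<104)&(u>270)&(u<380)&(v>100)&(v<330)
p=P[m]; r=cv2.minAreaRect(p[:,:2].astype(np.float32)); print(m.sum(),p.mean(0),r)
c=load('top');P=cloud(c);Z=P[...,2];v,u=np.mgrid[0:480,0:640]
m=(u>135)&(u<240)&(v>170)&(v<230)&(Z>93)&(Z<104); print('top',P[m].mean(0))
```

```text
2580 [572.56506256 339.08201861  97.28646845] ((571.8477172851562, 335.5390930175781), (164.1892852783203, 64.20310974121094), 81.4718017578125)
top [569.97643093 337.27496803  97.64489346]
```

Emit:
arm_command --series '[100,0,0.4,4,0,100,0,0.4,8,0,100,0,0.4,12,0,100,0,0.4,14,0,100,0,0.4,14,0]'

```text
clock: 3.07
eef_pos: [568.0, 333.5, 94.5]
tool_rot: [-3.133, 0.006, 1.423]
force: [-1.0, -0.9, -0.8]
width: 85.3
gripper_force: 0.0
```

Emit:
arm_command --series '[100,0,0,1.5,0,100,0,0,2.8,0,100,0,0,2.8,0,0,0,0,2.8,0,0,0,0,2.8,0]'

```text
clock: 3.48
eef_pos: [572.7, 335.3, 73.5]
tool_rot: [3.141, -0.001, 1.422]
force: [-3.2, -0.4, 3.7]
width: 63.8
gripper_force: 2.9
```

Emit:
arm_command --series '[0,0,0,0,0,0,0,0,0,0,0,0,0,0,0,0,0,0,0,0,0,0,0,0,0]'

```text
clock: 3.9
eef_pos: [573.0, 335.4, 73.9]
tool_rot: [3.14, -0.002, 1.422]
force: [-2.1, -0.3, 6.6]
width: 62.7
gripper_force: 66.7
```

Emit:
arm_command --series '[0,0,0,-1,0,0,0,0,-2,0,0,0,0,-3.5,0,0,0,0,-6,0,0,0,0,-9,0]'

```text
clock: 4.32
eef_pos: [571.3, 334.3, 162.5]
tool_rot: [-3.139, 0.002, 1.422]
force: [0.8, -0.1, -2.2]
width: 62.6
gripper_force: 66.0
```

Emit:
arm_command --series '[0,0,0,-2,0,0,0,0,-4,0,0,0,0,-4,0,0,0,0,-4,0,0,0,0,-4,0]'

```text
clock: 4.73
eef_pos: [571.6, 334.7, 201.7]
tool_rot: [-3.14, 0.001, 1.422]
force: [-0.1, -0.4, -1.8]
width: 62.5
gripper_force: 66.2
```

```bash
python3 go.py 470 -20 200 88
python3 - <<'E'
from m import *
a=load('top');c=grab('top');save('t2',c['im'])
P=cloud(c);Z=P[...,2];v,u=np.mgrid[0:480,0:640]
m=(u>135)&(u<240)&(v>165)&(v<235)&(Z>67)&(Z<76);p=P[m]
print('mid rim',m.sum(),p.mean(0),cv2.minAreaRect(p[:,:2].astype(np.float32)))
w=grab('wrist'); save('w2',w['im'])
E
```

```text
pos [571.6 334.7 201.7] yaw 81.48 q7 -0.45 width 62.5 t 4.73 F [-0.1 -0.4 -1.8]
shift cm [-36.58  -4.79   0.2 ] roll -6.52 rows 8.847552663999329 0.9108734656149631
mid rim 138 [550.20447276 291.07706622  71.42878408] ((569.5308227539062, 334.70806884765625), (164.2586212158203, 64.68775177001953), 81.67626190185547)
```

View pics/w2.png

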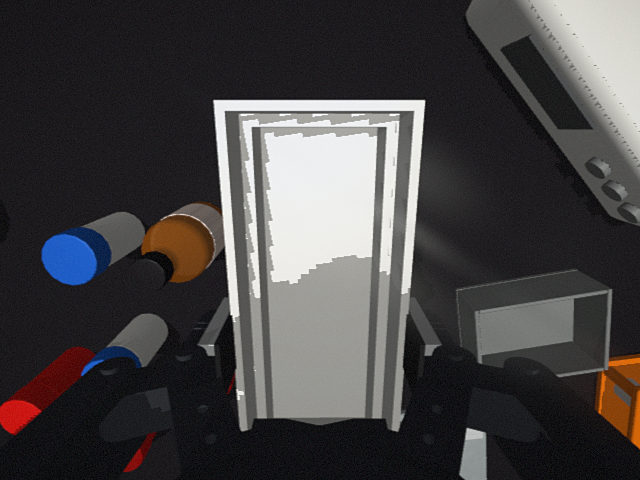

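Run:
```python
from m import *
c=load('top');P=cloud(c);X,Y,Z=P[...,0],P[...,1],P[...,2];v,u=np.mgrid[0:480,0:640]
A=c['d']>0
def comp(name,m,amin=8):
    n,l,s,ce=cv2.connectedComponentsWithStats(m.astype(np.uint8))
    for i in range(1,n):
        if s[i,4]>=amin:
            p=P[l==i]; r=cv2.minAreaRect(p[:,:2].astype(np.float32)); print(name,s[i,4],p.mean(0).round(1),np.round(r[0],1),np.round(r[1],1),round(r[2],1))
near=A&(X>400)&(X<540)&(Y>-200)&(Y<110)
comp('stops',near&(Z>39.5)&(Z<50))
comp('deck',near&(Z>29)&(Z<39))
comp('knob',near&(Z>72)&(Z<86))
comp('armtop',A&(X>560)&(X<720)&(Z>209)&(Z<220)&(Y<20)&(Y>-260))
comp('bed',A&(Z>4)&(Z<13)&(X>350)&(X<760)&(Y>-310)&(Y<140),500)
hb=A&(X>400)&(X<620)&(Y>-420)&(Y<-220)
comp('handle',hb&(Z>118)&(Z<140));comp('ring',hb&(Z>86)&(Z<96),50);comp('house',hb&(Z>46)&(Z<58),50)
# plane: Z bins to check wrist/rim
w=load('wrist');P=cloud(w);Zw=P[...,2]
m=(v>90)&(v<300)&(u>205)&(u<430)&(w['d']>0)
s=P[m]; print('tray z hist',np.histogram(s[:,2],bins=np.arange(140,240,4)))
```

```text
stops 33 [ 498.  -145.1   44.2] [ 498.5 -143.6] [28.2  5.8] 88.7
stops 38 [498.8 -33.   44.5] [498.4 -32.2] [28.   6.9] 87.8
stops 60 [ 463.  -172.8   43.7] [ 463.9 -173.1] [49.5  7.3] 1.3
stops 47 [463.3  -2.4  44.2] [465.1  -2.3] [47.3  4.9] 1.3
stops 28 [430.2 -33.3  44.1] [429.9 -33.5] [30.4  6. ] 83.6
stops 23 [ 429.  -136.    43.2] [ 429.9 -135.3] [ 7.2 15.9] 2.2
stops 8 [ 429.5 -152.5   44.8] [ 429.6 -152.2] [9.8 2.8] 87.3
deck 2915 [463.6 -61.8  34.3] [464.5 -42.9] [279.9  80.4] 89.6
knob 155 [464.7  71.9  79.6] [464.3  71.5] [29.5 29.5] 88.3
armtop 2948 [ 632.4 -126.8  215. ] [ 635.4 -124. ] [219.9  70. ] 88.6
bed 5867 [ 475.4 -162.9    8.3] [ 543.  -102.6] [349.3 404.1] 1.6
bed 3161 [604.6  27.2   8.4] [608.6  34.1] [122.8 236.8] 89.9
bed 1904 [572.3 -89.3   8.4] [572.3 -89.4] [ 96.1 129.9] 89.5
handle 9 [ 597.9 -224.   132. ] [ 598.1 -224.2] [1.4 7.6] 6.9
handle 624 [ 486.2 -315.9  127.4] [ 488.9 -317.7] [ 30. 137.] 89.1
handle 10 [ 409.4 -316.5  122.7] [ 409.3 -315.8] [5.8 4.8] 89.1
ring 948 [ 507.7 -314.2   90.4] [ 506.9 -317. ] [128.5 128.9] 35.8
house 262 [ 598.8 -254.9   54.3] [ 601.1 -249.4] [37.2 56.8] 0.3
house 65 [ 557.1 -270.9   51.5] [ 558.6 -270.2] [17.3 35.8] 51.2
house 200 [ 546.3 -310.8   52.1] [ 550.2 -312. ] [41.8 39.7] 60.7
house 63 [ 546.6 -358.8   51.8] [ 546.5 -361.7] [21.2 26.9] 88.7
house 318 [ 500.7 -292.4   52.3] [ 500.9 -290. ] [51.1 48.9] 61.4
house 205 [ 497.4 -360.8   52.2] [ 497.7 -361.1] [22.  63.6] 88.9
house 96 [ 468.1 -322.9   52.4] [ 469.8 -327.8] [24.7 40.8] 65.1
house 512 [ 439.7 -301.9   52.2] [ 446.1 -315.4] [113.4  66.2] 83.2
tray z hist (array([    0,     0,     0,     0,     0,     0,     0,     0,     0,
           0, 18104,  1338,   516,   537,   583,  2092,  5558,   923,
        1103,  1114,  1708,  5420,     0,     0]), array([140, 144, 148, 152, 156, 160, 164, 168, 172, 176, 180, 184, 188,
       192, 196, 200, 204, 208, 212, 216, 220, 224, 228, 232, 236]))
```

Emit:
arm_command --series '[0,-2,-0.2,0,0,0,-5.5,-0.5,0,0,0,-9,-0.9,0,0,0,-12.5,-1.2,0,0,0,-14.5,-1.4,0,0]'

```text
clock: 5.25
eef_pos: [535.2, 188.5, 201.3]
tool_rot: [-3.139, 0.004, 1.418]
force: [0.4, -0.9, -1.0]
width: 63.1
gripper_force: 66.1
```

Emit:
arm_command --series '[0,-3,-0.3,0,0,0,-6,-0.6,0,0,0,-9,-0.9,0,0,0,-12,-1.2,0,0,0,-14.5,-1.4,0,0]'

```text
clock: 5.67
eef_pos: [500.1, 49.9, 201.4]
tool_rot: [-3.139, 0.001, 1.421]
force: [0.4, 0.7, -0.7]
width: 63.3
gripper_force: 66.1
```

Emit:
arm_command --series '[0,-4,-0.4,0,0,0,-8,-0.8,0,0,0,-11,-1.1,0,0,0,-13.5,-1.3,0,0,0,-14.4,-1.4,0,0]'

```text
clock: 6.08
eef_pos: [464.6, -92.5, 201.8]
tool_rot: [-3.14, 0.002, 1.416]
force: [0.4, -0.2, -1.0]
width: 62.9
gripper_force: 66.1
```

Emit:
arm_command --series '[0,0,0,0,-3,0,0,0,0,-6,0,0,0,0,-8.1,0,0,0,0,-8.1,0,0,0,0,-8.1]'

```text
clock: 6.5
eef_pos: [466.3, -87.4, 201.8]
tool_rot: [-3.14, -0.0, 1.563]
force: [0.3, 0.8, -1.0]
width: 62.7
gripper_force: 66.1
```

```bash
python3 go.py 466 -88 200 89.6
python3 - <<'E'
from m import *
c=grab('wrist');save('w3',c['im']);P=cloud(c);X,Y,Z=P[...,0],P[...,1],P[...,2];A=c['d']>0
def comp(name,m,amin=20):
    n,l,s,ce=cv2.connectedComponentsWithStats(m.astype(np.uint8))
    for i in range(1,n):
        if s[i,4]>=amin:
            p=P[l==i]; r=cv2.minAreaRect(p[:,:2].astype(np.float32)); print(name,s[i,4],ce[i].round(),p.mean(0).round(1),np.round(r[0],1),np.round(r[1],1),round(r[2],1),p.min(0).round(1),p.max(0).round(1))
comp('stop',A&(Z>40)&(Z<49)&(X>400)&(X<540)&(Y<30))
comp('rim',A&(Z>220)&(Z<232)&(X>400)&(X<540),100)
comp('knob',A&(Z>72)&(Z<86)&(Y>30)&(Y<120))
E
```

```text
pos [466.3 -87.4 201.8] yaw 89.56 q7 0.38 width 62.7 t 6.5 F [ 0.3  0.8 -1. ]
shift cm [-0.06 -0.03  0.18] roll -0.04 rows 0.0452471089438128 0.005147884878686533
rim 11617 [319. 238.] [467.5 -52.2 225.4] [467.7 -69. ] [128.4  90.2] 88.7 [ 422.3 -133.9  220. ] [512.5  -5.  232. ]
knob 568 [319.   7.] [467.9  60.6  78.4] [468.1  60.6] [28.3  8.8] 0.6 [453.9  56.2  72. ] [482.2  65.1  81.9]
```

View pics/w3.png

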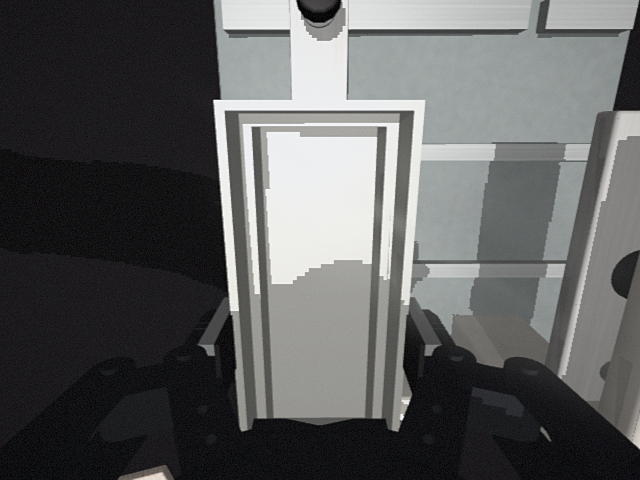

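Emit:
arm_command --series '[0,-0.1,0.1,3,0,0,-0.1,0.1,6,0,0,-0.1,0.1,9,0,0,-0.1,0.1,10.5,0,0,-0.1,0.1,10.5,0]'

```text
clock: 6.97
eef_pos: [465.1, -88.3, 94.3]
tool_rot: [-3.135, -0.001, 1.563]
force: [-0.1, 0.3, -1.4]
width: 62.5
gripper_force: 66.2
```

Emit:
arm_command --series '[0,0,0,1.5,0,0,0,0,2.5,0,0,0,0,3.2,0,0,0,0,3.7,0,0,0,0,3.9,0]'

```text
clock: 7.38
eef_pos: [467.4, -89.0, 58.1]
tool_rot: [-3.141, -0.0, 1.563]
force: [-0.5, -0.4, -0.8]
width: 62.5
gripper_force: 66.3
```

Emit:
arm_command --series '[0,0,0,0.1,0,0,0,0,0.1,0,0,0,0,0.1,0,0,0,0,0.1,0,0,0,0,0.1,0]'

```text
clock: 7.8
eef_pos: [467.7, -89.1, 57.6]
tool_rot: [3.141, 0.0, 1.563]
force: [0.3, 0.0, -0.6]
width: 63.0
gripper_force: 66.3
```

Emit:
arm_command --series '[0,0,0,0.1,0,0,0,0,0.2,0,0,0,0,0.2,0,0,0,0,0.2,0,0,0,0,0.2,0]'

```text
clock: 8.22
eef_pos: [468.0, -89.1, 55.8]
tool_rot: [3.14, -0.0, 1.563]
force: [-0.9, 0.3, 5.2]
width: 62.6
gripper_force: 66.9
```

```bash
python3 go.py 467 -89 55 89.6
python3 - <<'E'
from m import *
c=grab('top');P=cloud(c);X,Y,Z=P[...,0],P[...,1],P[...,2];A=c['d']>0
m=A&(X>415)&(X<520)&(Y>-190)&(Y<0)&(Z>70)&(Z<90); print('rim z',np.median(Z[m]),m.sum())
c=grab('wrist');P=cloud(c);X,Y,Z=P[...,0],P[...,1],P[...,2];A=c['d']>0
m=A&(X>425)&(X<510)&(Y>-60)&(Y<10)&(Z>70)&(Z<90);p=P[m]; print('wrist rim z',np.median(Z[m]),m.sum(),p.min(0),p.max(0))
E
```

```text
pos [468.  -89.1  55.8] yaw 89.58 q7 0.51 width 62.6 t 8.22 F [-0.9  0.3  5.2]
shift cm [ 0.01 -0.1   0.08] roll -0.02 rows 0.03104507256593698 0.003449380711821906
rim z 81.54084504588624 6
wrist rim z 79.56727506698151 7391 [437.0206285  -59.98315014  70.00181913] [501.70450778  -6.65212986  82.13518914]
```

Emit:
arm_command --series '[100,0,0,0,0,100,0,0,0,0,100,0,0,0,0,100,0,0,0,0,100,0,0,0,0]'

```text
clock: 8.73
eef_pos: [467.4, -89.1, 55.2]
tool_rot: [-3.141, -0.0, 1.563]
force: [-0.3, -0.4, -0.2]
width: 85.6
gripper_force: 0.0
```

Emit:
arm_command --series '[100,0,0,-2,0,100,0,0,-5,0,100,0,0,-9,0,100,0,0,-13,0,100,0,0,-15,0]'

```text
clock: 9.15
eef_pos: [468.8, -89.8, 209.1]
tool_rot: [3.137, 0.001, 1.563]
force: [1.2, -1.4, -1.1]
width: 85.4
gripper_force: 0.0
```

```bash
python3 go.py 380 -60 230 89.6
python3 - <<'E'
from m import *
def comp(name,m,amin=20):
    n,l,s,ce=cv2.connectedComponentsWithStats(m.astype(np.uint8))
    for i in range(1,n):
        if s[i,4]>=amin:
            p=P[l==i]; r=cv2.minAreaRect(p[:,:2].astype(np.float32)); print(name,s[i,4],ce[i].round(),p.mean(0).round(1),np.round(r[0],1),np.round(r[1],1),round(r[2],1))
c=grab('wrist');save('w4',c['im']);P=cloud(c);X,Y,Z=P[...,0],P[...,1],P[...,2];A=c['d']>0
comp('rim',A&(Z>75)&(Z<84)&(X>400)&(X<540)&(Y<20)); comp('stop',A&(Z>40)&(Z<48)&(X>420)&(X<515)&(Y<20))
c=grab('top');h=cv2.cvtColor(c['im'],cv2.COLOR_RGB2HSV)
P=cloud(c);A=c['d']>0
comp('cap',A&(P[...,2]>80)&(P[...,2]<95)&(h[...,0]>100)&(h[...,0]<125)&(h[...,1]>140))
comp('red',A&(P[...,2]>80)&(P[...,2]<95)&(h[...,0]<5)&(h[...,1]>140))
E
```

```text
pos [468.8 -89.8 209.1] yaw 89.55 q7 0.39 width 85.4 t 9.15 F [ 1.2 -1.4 -1.1]
shift cm [ 2.91 -8.9  -2.14] roll -0.05 rows 2.3022735154078555 0.007362264573728555
rim 2693 [317. 220.] [468.7 -86.6  79.4] [468.9 -89.5] [164.3  64.2] 89.6
rim 20 [351. 408.] [ 497.5 -255.3   82.6] [ 497.7 -255.6] [12.7  2.4] 15.9
stop 503 [315. 110.] [468.   -2.1  43.9] [467.9  -2.1] [ 5.3 49.2] 89.6
stop 33 [347. 145.] [493.7 -28.8  43.9] [493.7 -28.8] [24.9  0.2] 89.9
stop 100 [271. 151.] [431.8 -33.   43.8] [431.7 -32.9] [29.5  2.5] 89.6
stop 22 [287. 152.] [444.7 -34.4  43.5] [444.7 -34.3] [16.4  0.2] 89.8
stop 24 [288. 192.] [444.5 -66.3  44.3] [444.5 -66.3] [18.5  0.2] 89.5
stop 31 [346. 195.] [493.4 -69.7  43.8] [493.5 -69.4] [23.7  0.4] 88.9
stop 24 [289. 230.] [ 444.3 -100.3   44.5] [ 444.3 -100.4] [18.8  0.2] 89.7
stop 28 [345. 244.] [ 493.2 -112.9   43.8] [ 493.2 -112.8] [22.8  0.3] 89.7
stop 76 [276. 274.] [ 431.1 -141.8   43.7] [ 431.2 -142.1] [30.2  2. ] 87.8
stop 24 [290. 270.] [ 444.  -136.6   44.6] [ 444.  -136.8] [19.6  0.1] 89.5
stop 220 [318. 296.] [ 469.4 -162.9   44. ] [ 469.4 -161.5] [50.7 14. ] 10.9
stop 565 [319. 387.] [ 468.8 -263.1   44.3] [ 467.7 -263.6] [94.5  9. ] 3.5
cap 269 [182. 282.] [379.9 341.4  85.2] [379.8 341.4] [39.7 40.9] 67.9
cap 269 [231. 284.] [373.  233.7  85.4] [372.8 233.3] [40.2 40.1] 89.0
cap 275 [449. 288.] [ 351.8 -252.1   85.4] [ 352.  -252.5] [39.8 40.8] 29.7
red 262 [236. 247.] [456.2 219.5  85.4] [455.5 219.6] [39.  40.6] 87.9
red 267 [266. 289.] [359.9 156.   85.1] [359.7 156.1] [38.4 40. ] 88.8
red 275 [243. 322.] [287.9 206.1  85.4] [287.6 206.7] [39.4 40.5] 44.3
```

View pics/w4.png

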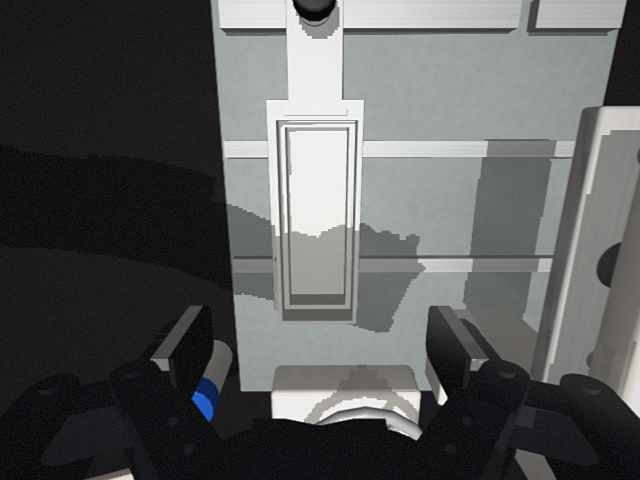

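Run:
```python
from m import *
t=load('top')['im'];s=grab('side')['im']
a=cv2.resize(t[230:340,160:290],(390,330));b=cv2.resize(t[240:320,410:490],(330,330))
c=cv2.resize(s[180:310,170:300],(330,330))
save('jars',np.hstack([a,b]))
```

```text
(no output)
```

View pics/jars.png

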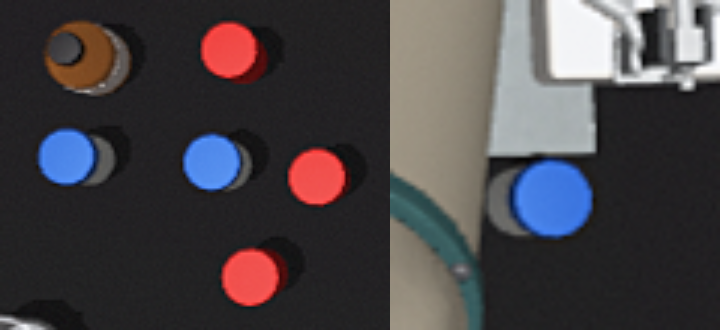

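Candidates: blue-capped white jars at top-view (182,282), (231,284), (449,288) fit; the three all-red ones at (237,247), (266,289), (243,322) do not. The crop confirms it. Starting with the jar at (449,288).

Emit:
arm_command --series '[100,-3,-2,0,0,100,-6,-4,0,0,100,-9,-6.2,0,0,100,-12,-8.3,0,0,100,-14,-9.7,0,0]'

```text
clock: 9.72
eef_pos: [366.0, -230.2, 204.0]
tool_rot: [-3.138, -0.0, 1.561]
force: [0.6, 0.3, 0.4]
width: 85.5
gripper_force: 0.0
```

Emit:
arm_command --series '[100,-2.3,-1.6,0,0,100,-2.3,-1.6,3,0,100,-2.3,-1.6,6,0,100,-2.3,-1.6,6.5,0,100,-2.3,-1.6,6.5,0]'

```text
clock: 10.13
eef_pos: [351.1, -250.0, 138.1]
tool_rot: [-3.136, -0.004, 1.563]
force: [-0.0, 0.2, 0.6]
width: 85.4
gripper_force: 0.0
```

```bash
python3 go.py 354.5 -252.3 52 89.6
python3 - <<'E'
from m import *
c=grab('top'); save('t5',c['im'])
c=grab('wrist'); h=cv2.cvtColor(c['im'],cv2.COLOR_RGB2HSV); print('blue px',((h[...,0]>100)&(h[...,0]<125)&(h[...,1]>140)).sum())
c=grab('side');h=cv2.cvtColor(c['im'],cv2.COLOR_RGB2HSV)
blobs(c,(h[...,0]>100)&(h[...,0]<125)&(h[...,1]>140)&(h[...,2]>90)&(c['d']>0))
E
```

```text
pos [ 351.1 -250.   138.1] yaw 89.54 q7 0.89 width 85.4 t 10.13 F [-0.   0.2  0.6]
shift cm [-0.26  0.39  8.61] roll -0.06 rows 2.066823321917314 0.008186207163937372
blue px 5200
px [508. 200.] n 74 z 125.3 top mean [865.1 -54.5 124.4] rect [865.  -55.2] [27.3 25.7] 48.3
px [205. 215.] n 294 z 86.2 top mean [377.2 341.   84.8] rect [377.8 344. ] [41.  38.8] 78.6
px [227. 239.] n 336 z 86.3 top mean [370.5 232.6  85. ] rect [372.8 235.1] [42.9 38. ] 52.5
px [406. 419.] n 972 z 86.4 top mean [ 349.3 -252.1   85.2] rect [ 350.7 -251. ] [39.6 38.2] 34.8
```

Emit:
arm_command --series '[100,-0.2,0.3,0,0,100,-0.2,0.3,2,0,100,-0.2,0.3,4,0,100,-0.2,0.3,4,0,100,-0.2,0.3,4,0]'

```text
clock: 10.7
eef_pos: [356.4, -253.2, 100.7]
tool_rot: [-3.141, -0.0, 1.564]
force: [0.5, 0.2, -0.1]
width: 85.1
gripper_force: 0.0
```

```bash
python3 go.py 354.5 -252.3 52 89.6
python3 - <<'E'
from m import *
c=grab('wrist'); h=cv2.cvtColor(c['im'],cv2.COLOR_RGB2HSV);blobs(c,(h[...,0]>100)&(h[...,0]<125)&(h[...,1]>140)&(c['d']>0))
E
```

```text
pos [ 356.4 -253.2  100.7] yaw 89.6 q7 0.93 width 85.1 t 10.7 F [ 0.5  0.2 -0.1]
shift cm [ 0.09 -0.19  4.87] roll -0.0 rows 1.1682889515117163 0.0005196789505013494
px [313. 284.] n 6259 z 85.5 top mean [ 354.4 -251.    84.7] rect [ 354.3 -252.3] [41.3 40.6] 83.6
```

Emit:
arm_command --series '[100,0.1,-0.2,2,0,100,0.1,-0.2,4,0,100,0.1,-0.2,4.9,0,100,0.1,-0.2,4.9,0,0,0.1,-0.2,4.9,0]'

```text
clock: 11.17
eef_pos: [354.7, -252.7, 52.1]
tool_rot: [3.141, 0.001, 1.563]
force: [0.0, 0.4, 0.3]
width: 75.6
gripper_force: 0.0
```

Emit:
arm_command --series '[0,0,0,0,0,0,0,0,0,0,0,0,0,0,0,0,0,0,0,0,0,0,0,0,0]'

```text
clock: 11.58
eef_pos: [354.7, -252.7, 52.4]
tool_rot: [3.14, 0.001, 1.563]
force: [-1.2, 0.1, 8.6]
width: 40.7
gripper_force: 59.3
```

Emit:
arm_command --series '[0,0,0,0,0,0,0,0,0,0,0,0,0,-2,0,0,0,0,-5,0,0,0,0,-8,0]'

```text
clock: 12.0
eef_pos: [353.4, -251.8, 132.1]
tool_rot: [-3.14, -0.001, 1.563]
force: [1.3, -0.3, -1.2]
width: 40.4
gripper_force: 61.0
```

Emit:
arm_command --series '[0,0,0,-3,0,0,0,0,-6,0,0,0,0,-7,0,0,0,0,-7,0,0,0,0,-7,0]'

```text
clock: 12.42
eef_pos: [354.4, -252.0, 201.7]
tool_rot: [3.14, 0.0, 1.564]
force: [-0.8, 0.3, -2.0]
width: 40.4
gripper_force: 61.2
```

```bash
python3 go.py 467.5 -137 200 89.6
```

```text
pos [ 354.4 -252.   201.7] yaw 89.61 q7 0.85 width 40.4 t 12.42 F [-0.8  0.3 -2. ]
shift cm [11.57 11.23  0.18] roll 0.01 rows 3.8679414869338946 0.0015642786085858177
```

Emit:
arm_command --series '[0,2.5,2.5,0,0,0,5,5,0,0,0,8,7.8,0,0,0,10.5,10.2,0,0,0,11.5,11.3,0,0]'

```text
clock: 12.83
eef_pos: [470.4, -133.0, 199.4]
tool_rot: [-3.14, -0.003, 1.57]
force: [-0.1, -0.3, -1.8]
width: 40.8
gripper_force: 61.1
```

Emit:
arm_command --series '[0,0,0,0,0,0,0,0,3,0,0,0,0,5.5,0,0,0,0,5.5,0,0,0,0,5.5,0]'

```text
clock: 13.25
eef_pos: [465.7, -138.5, 144.8]
tool_rot: [-3.136, -0.001, 1.562]
force: [0.1, 0.1, -1.0]
width: 40.7
gripper_force: 61.3
```

```bash
python3 go.py 468 -137.5 90 89.6
```

```text
pos [ 465.7 -138.5  144.8] yaw 89.48 q7 0.58 width 40.7 t 13.25 F [ 0.1  0.1 -1. ]
shift cm [0.1  0.26 5.48] roll -0.12 rows 1.3150299832014725 0.01723626453932594
```

Emit:
arm_command --series '[0,0.1,0.1,1,0,0,0.1,0.1,2.5,0,0,0.1,0.1,4,0,0,0.1,0.1,4.5,0,0,0.1,0.1,4.5,0]'

```text
clock: 13.67
eef_pos: [468.7, -137.2, 100.9]
tool_rot: [-3.14, -0.0, 1.563]
force: [0.2, 0.6, -1.1]
width: 40.7
gripper_force: 61.4
```

Emit:
arm_command --series '[0,0,0,0.3,0,0,0,0,0.6,0,0,0,0,0.8,0,0,0,0,0.8,0,0,0,0,0.8,0]'

```text
clock: 14.08
eef_pos: [469.2, -137.1, 93.5]
tool_rot: [3.141, 0.0, 1.563]
force: [-0.5, 0.3, -2.3]
width: 40.6
gripper_force: 61.4
```

Emit:
arm_command --series '[0,0,-0.1,0.1,0,0,0,-0.1,0.2,0,0,0,-0.1,0.3,0,0,0,-0.1,0.3,0,0,0,-0.1,0.3,0]'

```text
clock: 14.5
eef_pos: [468.1, -137.1, 90.5]
tool_rot: [3.141, -0.0, 1.563]
force: [-1.2, 0.5, 3.3]
width: 40.7
gripper_force: 61.9
```

Emit:
arm_command --series '[0,0,0,0.1,0,0,0,0,0.1,0,0,0,0,0.1,0,0,0,0,0.1,0,0,0,0,0.1,0]'

```text
clock: 14.92
eef_pos: [469.0, -137.2, 90.4]
tool_rot: [3.139, -0.0, 1.563]
force: [-1.6, 1.1, 11.3]
width: 40.7
gripper_force: 62.7
```

Emit:
arm_command --series '[70,0,0,-0.1,0,70,0,0,-0.1,0,70,0,0,-0.1,0,70,0,0,-0.1,0,70,0,0,-0.1,0]'

```text
clock: 15.33
eef_pos: [467.9, -137.1, 90.1]
tool_rot: [-3.141, -0.0, 1.563]
force: [-0.2, 0.0, -0.2]
width: 59.9
gripper_force: 0.0
```

Emit:
arm_command --series '[70,0,0,-2,0,70,0,0,-5,0,70,0,0,-8,0,70,0,0,-11,0,70,0,0,-12,0]'

```text
clock: 15.75
eef_pos: [469.8, -138.0, 213.7]
tool_rot: [3.136, 0.001, 1.563]
force: [1.4, -0.3, -0.2]
width: 59.9
gripper_force: 0.0
```

```bash
cat > caps.py <<'E'
from m import *
import sys
for n in sys.argv[1:]:
    c=grab(n); h=cv2.cvtColor(c['im'],cv2.COLOR_RGB2HSV); print(n)
    blobs(c,(h[...,0]>100)&(h[...,0]<125)&(h[...,1]>140)&(h[...,2]>60)&(c['d']>0)&(cloud(c)[...,2]>5)&(cloud(c)[...,0]<800))
E
python3 go.py 375.3 233.3 200 89.6; python3 caps.py top wrist
```

```text
pos [ 469.8 -138.   213.7] yaw 89.56 q7 0.52 width 59.9 t 15.75 F [ 1.4 -0.3 -0.2]
shift cm [37.06 -9.74  1.27] roll -0.04 rows 9.193907664307043 0.005820353979783244
top
px [394. 236.] n 156 z 126.0 top mean [ 467.7 -128.1  127.2] rect [ 464.5 -126.3] [25.  46.6] 50.6
px [231. 284.] n 273 z 88.3 top mean [373.  233.9  85.7] rect [372.8 233.8] [38.3 40. ] 88.5
px [177. 303.] n 290 z 88.2 top mean [333.7 355.3  85.6] rect [334.  354.6] [40.4 40. ] 63.6
wrist
px [314. 239.] n 3001 z 123.5 top mean [ 468.6 -135.9  122.7] rect [ 468.5 -136.8] [40.7 39.9] 82.2
```

Emit:
arm_command --series '[70,3,-0.8,0,0,70,6,-1.6,0,0,70,9,-2.4,0,0,70,12,-3.1,0,0,70,14,-3.6,0,0]'

```text
clock: 16.27
eef_pos: [430.8, 6.0, 208.4]
tool_rot: [-3.137, -0.001, 1.566]
force: [-0.5, -0.0, -0.0]
width: 59.6
gripper_force: 0.0
```

Emit:
arm_command --series '[70,3,-0.8,0,0,70,6,-1.6,0,0,70,9,-2.4,0,0,70,12,-3.1,0,0,70,14,-3.6,0,0]'

```text
clock: 16.68
eef_pos: [396.0, 145.9, 208.6]
tool_rot: [-3.138, 0.001, 1.566]
force: [1.6, 0.6, -0.2]
width: 59.6
gripper_force: 0.0
```

Emit:
arm_command --series '[70,3,-0.8,0,0,70,6,-1.6,0,0,70,9,-2.4,2,0,70,9.1,-2.5,6,0,70,9.1,-2.5,8,0]'

```text
clock: 17.1
eef_pos: [370.6, 236.1, 126.4]
tool_rot: [-3.137, 0.002, 1.569]
force: [-0.4, -1.4, -0.1]
width: 59.7
gripper_force: 0.0
```

Emit:
arm_command --series '[70,0,0,1,0,70,0,0,1,0,70,0,0,1,0,70,0,0,1,0,70,0,0,1,0]'

```text
clock: 17.52
eef_pos: [374.3, 234.6, 120.8]
tool_rot: [3.141, -0.001, 1.563]
force: [0.3, 0.2, 0.3]
width: 60.0
gripper_force: 0.0
```

```bash
python3 go.py 375.3 233.3 52 89.6; python3 caps.py wrist
```

```text
pos [374.3 234.6 120.8] yaw 89.55 q7 -0.22 width 60.0 t 17.52 F [0.3 0.2 0.3]
shift cm [-0.13  0.1   6.88] roll -0.05 rows 1.6495999709150753 0.00713814715053541
wrist
px [253.  51.] n 946 z 84.3 top mean [344.8 343.2  82.8] rect [338.6 345.5] [41.8 21.7] 14.6
px [323. 275.] n 3869 z 85.5 top mean [377.4 232.2  84.6] rect [375.7 234.4] [40.9 41.2] 5.0
```

Emit:
arm_command --series '[70,0,0.1,3,0,70,0,0.1,5,0,70,0,0.1,6.9,0,70,0,0.1,6.9,0,0,0,0.1,6.9,0]'

```text
clock: 17.98
eef_pos: [374.7, 234.3, 51.4]
tool_rot: [-3.141, 0.0, 1.563]
force: [-0.7, 0.2, 0.2]
width: 49.1
gripper_force: 0.0
```

Emit:
arm_command --series '[0,0,0,0,0,0,0,0,0,0,0,0,0,0,0,0,0,0,0,0,0,0,0,0,0]'

```text
clock: 18.4
eef_pos: [375.4, 235.1, 52.2]
tool_rot: [3.14, -0.001, 1.564]
force: [-0.4, -0.6, 7.1]
width: 40.8
gripper_force: 60.8
```

Emit:
arm_command --series '[0,0,0,-1,0,0,0,0,-2,0,0,0,0,-4,0,0,0,0,-7,0,0,0,0,-10,0]'

```text
clock: 18.82
eef_pos: [374.0, 234.1, 152.1]
tool_rot: [-3.14, 0.001, 1.563]
force: [0.3, 1.3, -1.8]
width: 40.8
gripper_force: 60.8
```

Emit:
arm_command --series '[0,0,0,-3,0,0,0,0,-5,0,0,0,0,-5,0,0,0,0,-5,0,0,0,0,-5,0]'

```text
clock: 19.23
eef_pos: [373.9, 234.4, 200.7]
tool_rot: [-3.14, 0.0, 1.564]
force: [-1.0, 0.4, -1.5]
width: 40.4
gripper_force: 60.8
```

```bash
python3 go.py 468 -89.5 200 89.6
```

```text
pos [373.9 234.4 200.7] yaw 89.61 q7 -0.3 width 40.4 t 19.23 F [-1.   0.4 -1.5]
shift cm [-32.33   9.63   0.07] roll 0.01 rows 8.088686076181776 0.0007690255894543591
```

Emit:
arm_command --series '[0,-2,0.6,0,0,0,-5,1.5,0,0,0,-8,2.4,0,0,0,-11,3.3,0,0,0,-13,3.9,0,0]'

```text
clock: 19.65
eef_pos: [412.3, 101.1, 200.0]
tool_rot: [-3.139, 0.002, 1.561]
force: [0.4, -0.0, -1.4]
width: 40.6
gripper_force: 60.8
```

Emit:
arm_command --series '[0,-3,0.9,0,0,0,-6,1.8,0,0,0,-9,2.7,0,0,0,-11.5,3.4,0,0,0,-13,3.9,0,0]'

```text
clock: 20.07
eef_pos: [450.3, -29.4, 199.9]
tool_rot: [-3.139, 0.002, 1.56]
force: [-0.5, 0.1, -1.0]
width: 41.2
gripper_force: 60.8
```

Emit:
arm_command --series '[0,-3,0.9,0,0,0,-5.5,1.6,0,0,0,-6.3,1.8,1,0,0,-6.3,1.8,3,0,0,-6.3,1.8,5,0]'

```text
clock: 20.48
eef_pos: [467.8, -90.2, 149.5]
tool_rot: [-3.14, 0.0, 1.561]
force: [-0.2, 0.8, -1.6]
width: 40.7
gripper_force: 60.8
```

Emit:
arm_command --series '[0,0,0,1,0,0,0,0,2,0,0,0,0,3,0,0,0,0,3,0,0,0,0,3,0]'

```text
clock: 20.9
eef_pos: [467.5, -89.1, 120.2]
tool_rot: [-3.139, -0.0, 1.563]
force: [-0.7, 0.4, -0.8]
width: 40.7
gripper_force: 60.9
```

```bash
python3 go.py 468 -89.5 90.2 89.6
```

```text
pos [467.5 -89.1 120.2] yaw 89.56 q7 0.53 width 40.7 t 20.9 F [-0.7  0.4 -0.8]
shift cm [-0.04  0.06  3.  ] roll -0.04 rows 0.7198955818895155 0.006206692572187591
```

Emit:
arm_command --series '[0,0,0,1,0,0,0,0,2,0,0,0,0,2.5,0,0,0,0,2.9,0,0,0,0,3,0]'

```text
clock: 21.32
eef_pos: [468.0, -89.0, 90.5]
tool_rot: [-3.14, -0.0, 1.563]
force: [-0.9, 0.9, -1.2]
width: 40.8
gripper_force: 60.9
```

Emit:
arm_command --series '[0,0,0,0.1,0,0,0,0,0.1,0,0,0,0,0.1,0,0,0,0,0.1,0,0,0,0,0.1,0]'

```text
clock: 21.73
eef_pos: [468.6, -89.1, 90.5]
tool_rot: [3.141, 0.0, 1.564]
force: [0.9, -0.4, -1.3]
width: 40.6
gripper_force: 61.0
```

Emit:
arm_command --series '[0,0,0,0.1,0,0,0,0,0.1,0,0,0,0,0.2,0,0,0,0,0.2,0,0,0,0,0.2,0]'

```text
clock: 22.15
eef_pos: [469.2, -89.2, 90.1]
tool_rot: [3.139, -0.001, 1.563]
force: [-3.7, 1.3, 19.3]
width: 40.7
gripper_force: 63.1
```

Emit:
arm_command --series '[70,0,0,-0.2,0,70,0,0,-0.2,0,70,0,0,-0.2,0,70,0,0,-0.2,0,70,0,0,-0.2,0]'

```text
clock: 22.57
eef_pos: [468.3, -89.1, 90.1]
tool_rot: [-3.141, -0.0, 1.563]
force: [-0.2, -0.7, -0.4]
width: 59.6
gripper_force: 0.0
```

Emit:
arm_command --series '[70,0,0,-2,0,70,0,0,-5,0,70,0,0,-8,0,70,0,0,-11,0,70,0,0,-12,0]'

```text
clock: 22.98
eef_pos: [470.1, -89.8, 213.6]
tool_rot: [3.136, 0.001, 1.563]
force: [0.2, 0.8, -0.6]
width: 60.1
gripper_force: 0.0
```

```bash
python3 go.py 336.5 354.6 200 89.6; python3 caps.py top wrist
```

```text
pos [470.1 -89.8 213.6] yaw 89.56 q7 0.44 width 60.1 t 22.98 F [ 0.2  0.8 -0.6]
shift cm [ 44.34 -13.71   1.26] roll -0.04 rows 11.134015515722433 0.005937864187291987
top
px [176. 303.] n 293 z 88.3 top mean [334.1 354.6  85.7] rect [333.2 354.9] [40.3 40.5] 41.8
wrist
px [315. 270.] n 5804 z 123.6 top mean [ 469.4 -110.1  122.7] rect [ 469.3 -112.8] [88.2 40.5] 89.7
```

Emit:
arm_command --series '[70,3,-0.9,0,0,70,6,-1.9,0,0,70,9,-2.8,0,0,70,12,-3.7,0,0,70,15,-4.6,0,0]'

```text
clock: 23.5
eef_pos: [421.9, 62.3, 208.9]
tool_rot: [-3.139, 0.001, 1.563]
force: [-0.2, -0.2, -0.2]
width: 59.7
gripper_force: 0.0
```

Emit:
arm_command --series '[70,3,-0.9,0,0,70,6,-1.9,0,0,70,9,-2.8,0,0,70,12,-3.7,0,0,70,15,-4.6,0,0]'

```text
clock: 23.92
eef_pos: [377.0, 212.5, 209.0]
tool_rot: [-3.139, 0.002, 1.564]
force: [1.2, 0.4, -0.4]
width: 59.7
gripper_force: 0.0
```

Emit:
arm_command --series '[70,3,-0.9,0,0,70,6,-1.9,0,0,70,9,-2.8,0,0,70,12,-3.7,0,0,70,14.3,-4.5,0,0]'

```text
clock: 24.33
eef_pos: [332.9, 357.0, 208.7]
tool_rot: [-3.14, 0.001, 1.566]
force: [0.8, 0.9, -0.0]
width: 59.7
gripper_force: 0.0
```

Emit:
arm_command --series '[70,0,0,3,0,70,0,0,6,0,70,0,0,8,0,70,0,0,8,0,70,0,0,8,0]'

```text
clock: 24.75
eef_pos: [333.8, 353.6, 128.7]
tool_rot: [-3.139, 0.004, 1.563]
force: [0.1, 0.2, 0.6]
width: 59.7
gripper_force: 0.0
```

```bash
python3 go.py 336.5 354.6 52 89.6; python3 caps.py wrist
```

```text
pos [333.8 353.6 128.7] yaw 89.55 q7 -0.48 width 59.7 t 24.75 F [0.1 0.2 0.6]
shift cm [0.13 0.29 7.67] roll -0.05 rows 1.8410621406989625 0.0072993867868958355
wrist
px [326. 268.] n 3146 z 85.5 top mean [338.5 351.9  84.6] rect [336.1 355.8] [40.8 41. ] 47.1
```

Emit:
arm_command --series '[70,0.1,0.1,3,0,70,0.1,0.1,6,0,70,0.1,0.1,7.6,0,70,0.1,0.1,7.6,0,0,0.1,0.1,7.6,0]'

```text
clock: 25.22
eef_pos: [336.3, 356.0, 55.0]
tool_rot: [3.141, -0.0, 1.563]
force: [0.8, -0.5, -0.1]
width: 49.2
gripper_force: 0.0
```

Emit:
arm_command --series '[0,0,0,0,0,0,0,0,0,0,0,0,0,0,0,0,0,0,0,0,0,0,0,0,0]'

```text
clock: 25.63
eef_pos: [336.5, 356.8, 55.7]
tool_rot: [3.14, -0.002, 1.563]
force: [-0.0, -0.7, 6.9]
width: 40.6
gripper_force: 61.0
```

Emit:
arm_command --series '[0,0,0,-1,0,0,0,0,-2,0,0,0,0,-4,0,0,0,0,-7,0,0,0,0,-10,0]'

```text
clock: 26.05
eef_pos: [335.2, 355.2, 155.8]
tool_rot: [-3.141, 0.001, 1.563]
force: [0.2, 0.7, -1.3]
width: 40.4
gripper_force: 60.7
```

Emit:
arm_command --series '[0,0,0,-3,0,0,0,0,-5,0,0,0,0,-5,0,0,0,0,-5,0,0,0,0,-5,0]'

```text
clock: 26.47
eef_pos: [334.9, 355.5, 204.0]
tool_rot: [-3.141, 0.0, 1.564]
force: [-0.8, -0.3, -2.0]
width: 40.6
gripper_force: 60.8
```

```bash
python3 go.py 468 -42 200 89.6
```

```text
pos [334.9 355.5 204. ] yaw 89.6 q7 -0.55 width 40.6 t 26.47 F [-0.8 -0.3 -2. ]
shift cm [-39.66  13.59   0.41] roll -0.0 rows 10.053665606067117 0.0004921533125327934
```

Emit:
arm_command --series '[0,-2,0.7,0,0,0,-5,1.7,0,0,0,-8,2.7,0,0,0,-11,3.8,0,0,0,-14,4.8,0,0]'

```text
clock: 26.88
eef_pos: [382.0, 213.6, 203.0]
tool_rot: [-3.139, 0.002, 1.564]
force: [0.2, -0.7, -2.3]
width: 40.6
gripper_force: 60.8
```

Emit:
arm_command --series '[0,-3,1,0,0,0,-6,2,0,0,0,-9,3.1,0,0,0,-12,4.1,0,0,0,-15,5.1,0,0]'

```text
clock: 27.3
eef_pos: [431.6, 63.4, 203.1]
tool_rot: [-3.138, 0.001, 1.563]
force: [0.6, 1.0, -1.6]
width: 40.4
gripper_force: 60.8
```

Emit:
arm_command --series '[0,-3,1,0,0,0,-6,2,0,0,0,-8.5,3,0,0,0,-10.5,3.6,0,0,0,-10.6,3.7,0,0]'

```text
clock: 27.72
eef_pos: [468.9, -46.2, 203.4]
tool_rot: [-3.141, 0.003, 1.557]
force: [0.3, 0.1, -1.3]
width: 40.5
gripper_force: 60.8
```

Emit:
arm_command --series '[0,0,0,2,0,0,0,0,5,0,0,0,0,8,0,0,0,0,8,0,0,0,0,8,0]'

```text
clock: 28.13
eef_pos: [466.6, -40.8, 122.7]
tool_rot: [-3.136, -0.0, 1.563]
force: [-0.5, -0.3, -0.8]
width: 40.6
gripper_force: 61.1
```

```bash
python3 go.py 468 -41 93.5 89.6
```

```text
pos [466.6 -40.8 122.7] yaw 89.56 q7 0.44 width 40.6 t 28.13 F [-0.5 -0.3 -0.8]
shift cm [-0.02  0.15  2.92] roll -0.04 rows 0.7020454887142352 0.005298508065129395
```

Emit:
arm_command --series '[0,0,0,0.5,0,0,0,0,1.2,0,0,0,0,2,0,0,0,0,2.5,0,0,0,0,2.7,0]'

```text
clock: 28.55
eef_pos: [468.6, -40.9, 96.9]
tool_rot: [-3.141, -0.0, 1.564]
force: [-0.5, 0.6, -2.5]
width: 40.3
gripper_force: 61.1
```

Emit:
arm_command --series '[0,0,0,0.1,0,0,0,0,0.2,0,0,0,0,0.3,0,0,0,0,0.3,0,0,0,0,0.3,0]'

```text
clock: 28.97
eef_pos: [468.9, -41.1, 94.4]
tool_rot: [3.141, -0.0, 1.563]
force: [-0.1, -0.8, -1.4]
width: 40.6
gripper_force: 61.1
```

Emit:
arm_command --series '[0,0,-0.1,0.1,0,0,0,-0.1,0.2,0,0,0,-0.1,0.2,0,0,0,-0.1,0.2,0,0,0,-0.1,0.2,0]'

```text
clock: 29.38
eef_pos: [468.5, -41.3, 93.7]
tool_rot: [3.139, -0.0, 1.563]
force: [-1.9, 0.3, 13.6]
width: 40.6
gripper_force: 63.0
```

Emit:
arm_command --series '[70,0,0,0,0,70,0,0,0,0,70,0,0,0,0,70,0,0,0,0,70,0,0,0,0]'

```text
clock: 29.8
eef_pos: [467.6, -41.1, 92.1]
tool_rot: [-3.141, 0.0, 1.563]
force: [0.6, 0.2, -0.1]
width: 60.0
gripper_force: 0.0
```

Emit:
arm_command --series '[70,0,0,-2,0,70,0,0,-5,0,70,0,0,-8,0,70,0,0,-8,0,70,0,0,-8,0]'

```text
clock: 30.22
eef_pos: [468.8, -41.0, 173.6]
tool_rot: [3.138, -0.0, 1.564]
force: [0.1, 0.5, 0.2]
width: 59.6
gripper_force: 0.0
```

```bash
python3 go.py 467 72 58 89.6; python3 caps.py top wrist
python3 - <<'E'
from m import *
c=load('wrist');save('w6',c['im']);P=cloud(c);X,Y,Z=P[...,0],P[...,1],P[...,2];A=c['d']>0
m=A&(Z>73)&(Z<86)&(Y>40)&(Y<110)&(abs(X-467)<40);p=P[m];r=cv2.minAreaRect(p[:,:2].astype(np.float32));print('knob',m.sum(),p.mean(0),r)
E
```

```text
pos [468.8 -41.  173.6] yaw 89.6 q7 0.39 width 59.6 t 30.22 F [0.1 0.5 0.2]
shift cm [11.3  -0.3  11.56] roll -0.0 rows 3.8769381761569375 0.00014544207930029132
top
px [402. 238.] n 109 z 127.0 top mean [ 461.8 -143.7  135.1] rect [ 434.  -109.4] [ 23.8 121.9] 40.5
wrist
px [319. 326.] n 11074 z 123.5 top mean [468.8 -80.5 123.1] rect [468.8 -86.1] [ 41.2 129.3] 0.6
knob 2481 [470.03537168  71.91841314  79.45258747] ((469.80633544921875, 71.98819732666016), (31.269027709960938, 31.07023048400879), 1.3017655611038208)
```

View pics/w6.png

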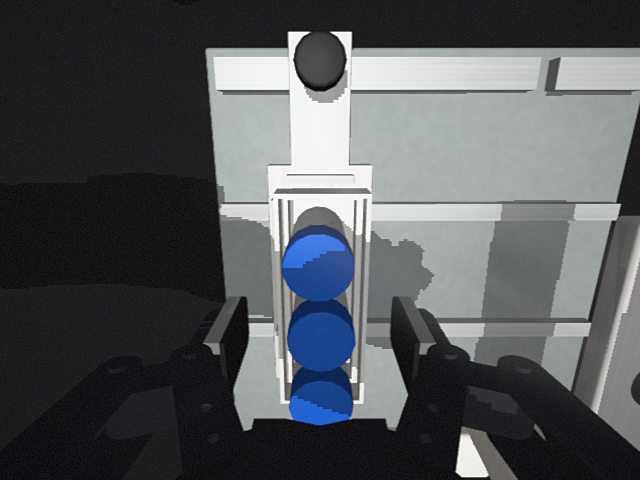

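Emit:
arm_command --series '[70,3,0,0,0,70,6,0,0,0,70,9,0,0,0,70,11.3,0,0,0,70,11.3,0,4,0]'

```text
clock: 30.73
eef_pos: [472.4, 79.1, 134.8]
tool_rot: [3.133, -0.005, 1.573]
force: [2.6, 1.5, 0.6]
width: 59.7
gripper_force: 0.0
```

Emit:
arm_command --series '[70,0,0,2,0,70,0,0,4,0,70,0,0,4,0,70,0,0,4,0,70,0,0,4,0]'

```text
clock: 31.15
eef_pos: [468.7, 71.5, 92.4]
tool_rot: [-3.141, 0.0, 1.563]
force: [0.1, 0.5, 0.4]
width: 59.9
gripper_force: 0.0
```

```bash
python3 go.py 468.5 72 51 89.6
```

```text
pos [468.7  71.5  92.4] yaw 89.53 q7 0.25 width 59.9 t 31.15 F [0.1 0.5 0.4]
shift cm [ 0.06 -0.02  4.14] roll -0.07 rows 0.9937129748891653 0.009527653398350187
```

Emit:
arm_command --series '[70,0,0,2,0,70,0,0,4,0,70,0,0,4.2,0,70,0,0,4.2,0,0,0,0,4.2,0]'

```text
clock: 31.57
eef_pos: [469.3, 71.7, 51.3]
tool_rot: [3.14, -0.0, 1.563]
force: [-0.5, 0.4, -0.5]
width: 49.1
gripper_force: 0.0
```

Emit:
arm_command --series '[0,0,0,0,0,0,0,0,0,0,0,0,0,0,0,0,0,0,0,0,0,0,0,0,0]'

```text
clock: 31.98
eef_pos: [469.2, 72.0, 51.7]
tool_rot: [3.14, -0.001, 1.563]
force: [-1.2, 0.1, 7.4]
width: 30.3
gripper_force: 58.7
```

Emit:
arm_command --series '[0,0,0,0,0,0,0,0,0,0,0,0,0,0,0,0,0,0,0,0,0,0,0,0,0]'

```text
clock: 32.4
eef_pos: [469.2, 71.9, 51.7]
tool_rot: [3.14, -0.001, 1.563]
force: [-1.5, 0.2, 7.0]
width: 30.7
gripper_force: 58.7
```

Emit:
arm_command --series '[0,0,0,-0.4,0,0,0,0,-0.8,0,0,0,0,-1.2,0,0,0,0,-1.5,0,0,0,0,-1.5,0]'

```text
clock: 32.82
eef_pos: [469.0, 71.9, 65.8]
tool_rot: [3.141, 0.0, 1.564]
force: [1.9, -0.1, -8.8]
width: 30.2
gripper_force: 60.0
```

```bash
python3 go.py 638.5 72 67 89.6
python3 - <<'E'
from m import *
c=grab('wrist');save('w7',c['im'][240:,:])
E
```

```text
pos [469.   71.9  65.8] yaw 89.59 q7 0.28 width 30.2 t 32.82 F [ 1.9 -0.1 -8.8]
shift cm [ 0.13 16.95 -0.11] roll -0.01 rows 4.064100637200223 0.0019003836261970962
```

View pics/w7.png

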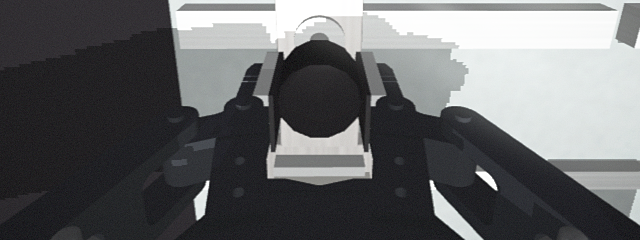

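Emit:
arm_command --series '[0,0,0.2,0,0,0,0,0.5,0,0,0,0,1,0,0,0,0,1.6,0,0,0,0,2.3,0,0]'

```text
clock: 33.28
eef_pos: [491.1, 71.8, 64.9]
tool_rot: [-3.139, -0.0, 1.564]
force: [-2.0, -0.1, -8.7]
width: 30.0
gripper_force: 60.0
```

Emit:
arm_command --series '[0,0,0.8,0,0,0,0,1.6,0,0,0,0,2.4,0,0,0,0,3.2,0,0,0,0,4,0,0]'

```text
clock: 33.7
eef_pos: [532.3, 71.5, 65.2]
tool_rot: [-3.141, -0.0, 1.564]
force: [-2.4, 0.3, -10.1]
width: 30.3
gripper_force: 60.0
```

Emit:
arm_command --series '[0,0,0.8,0,0,0,0,1.6,0,0,0,0,2.4,0,0,0,0,3.2,0,0,0,0,4,0,0]'

```text
clock: 34.12
eef_pos: [572.3, 71.2, 65.2]
tool_rot: [-3.141, -0.0, 1.564]
force: [-2.0, 0.5, -9.2]
width: 30.0
gripper_force: 60.0
```

```bash
python3 go.py 638.5 72 67 89.6
```

```text
pos [572.3  71.2  65.2] yaw 89.58 q7 0.24 width 30.0 t 34.12 F [-2.   0.5 -9.2]
shift cm [ 0.13  6.62 -0.18] roll -0.02 rows 1.5892212115047848 0.0022154202702588284
```

Emit:
arm_command --series '[0,0,0.8,0,0,0,0,1.6,0,0,0,0,2.4,0,0,0,0,3.2,0,0,0,0,4,0,0]'

```text
clock: 34.53
eef_pos: [612.3, 71.0, 65.2]
tool_rot: [-3.141, -0.0, 1.564]
force: [-2.1, 0.8, -8.2]
width: 30.3
gripper_force: 60.0
```

Emit:
arm_command --series '[0,0,0.8,0,0,0,0,1.5,0,0,0,0,2.1,0,0,0,0,2.5,0,0,0,0,2.6,0,0]'

```text
clock: 34.95
eef_pos: [638.7, 70.8, 65.3]
tool_rot: [3.14, -0.0, 1.564]
force: [-1.4, 1.2, -9.4]
width: 30.6
gripper_force: 60.2
```

Emit:
arm_command --series '[0,0,0,0,0,0,0,0,0,0,0,0,0,0,0,0,0,0,0,0,0,0,0,0,0]'

```text
clock: 35.37
eef_pos: [638.5, 70.8, 65.7]
tool_rot: [3.14, -0.0, 1.563]
force: [1.9, 1.8, -9.1]
width: 30.4
gripper_force: 60.3
```

```bash
python3 go.py 639 71 51.7 89.6
```

```text
pos [638.5  70.8  65.7] yaw 89.58 q7 0.22 width 30.4 t 35.37 F [ 1.9  1.8 -9.1]
shift cm [0.02 0.05 1.4 ] roll -0.02 rows 0.3365280345558093 0.002562013683378881
```

Emit:
arm_command --series '[0,0,0,0.4,0,0,0,0,0.8,0,0,0,0,1.2,0,0,0,0,1.4,0,0,0,0,1.4,0]'

```text
clock: 35.78
eef_pos: [638.2, 70.7, 51.9]
tool_rot: [3.141, -0.001, 1.563]
force: [0.9, 2.3, -1.3]
width: 30.4
gripper_force: 61.1
```

```bash
python3 go.py 639 71 51.7 89.6
```

```text
pos [638.2  70.7  51.9] yaw 89.57 q7 0.22 width 30.4 t 35.78 F [ 0.9  2.3 -1.3]
shift cm [0.03 0.08 0.02] roll -0.03 rows 0.021166474290447858 0.0038680548462239435
```

Emit:
arm_command --series '[70,0,0,0,0,70,0,0,0,0,70,0,0,0,0,70,0,0,0,0,70,0,0,0,0]'

```text
clock: 36.2
eef_pos: [637.6, 70.2, 51.4]
tool_rot: [-3.142, 0.0, 1.563]
force: [0.7, 0.2, -0.8]
width: 59.7
gripper_force: 0.0
```

Emit:
arm_command --series '[70,0,0,-2,0,70,0,0,-5,0,70,0,0,-9,0,70,0,0,-13,0,70,0,0,-15,0]'

```text
clock: 36.62
eef_pos: [639.7, 70.0, 206.3]
tool_rot: [3.135, -0.0, 1.563]
force: [0.9, -0.0, 1.0]
width: 59.7
gripper_force: 0.0
```

```bash
python3 go.py 533 -317 240 -0.4
python3 - <<'E'
from m import *
def comp(name,m,amin=20):
    n,l,s,ce=cv2.connectedComponentsWithStats(m.astype(np.uint8))
    for i in range(1,n):
        if s[i,4]>=amin:
            p=P[l==i]; r=cv2.minAreaRect(p[:,:2].astype(np.float32)); print(name,s[i,4],ce[i].round(),p.mean(0).round(1),np.round(r[0],1),np.round(r[1],1),round(r[2],1))
c=grab('side');save('s8',c['im'][150:,230:])
P=cloud(c);X,Y,Z=P[...,0],P[...,1],P[...,2];A=c['d']>0
comp('knob',A&(Z>60)&(Z<100)&(Y>50)&(Y<100)&(X>600)&(X<670))
h=cv2.cvtColor(c['im'],cv2.COLOR_RGB2HSV)
blobs(c,(h[...,0]>100)&(h[...,0]<125)&(h[...,1]>140)&(h[...,2]>40)&A&(X<800))
c=grab('top');P=cloud(c);X,Y,Z=P[...,0],P[...,1],P[...,2];A=c['d']>0
hb=A&(X>400)&(X<620)&(Y>-420)&(Y<-220)
comp('handle',hb&(Z>118)&(Z<140));comp('ring',hb&(Z>86)&(Z<96),50)
E
```

```text
pos [639.7  70.  206.3] yaw 89.55 q7 0.14 width 59.7 t 36.62 F [ 0.9 -0.   1. ]
shift cm [-38.79 -10.34  -3.45] roll 89.95 rows 9.661540941887026 12.562560243412547
knob 227 [382. 233.] [630.3  69.2  74.3] [634.5  73.1] [31.4 30.6] 13.6
px [427. 237.] n 140 z 124.4 top mean [625.4 -43.2 123.3] rect [625. -41.] [23.2 39.8] 0.4
px [448. 249.] n 136 z 124.3 top mean [626.2 -89.7 123.4] rect [625.3 -89. ] [22.8 39.4] 0.4
px [472. 262.] n 161 z 124.3 top mean [ 626.8 -138.2  123.2] rect [ 625.4 -137.8] [24.6 39. ] 8.4
handle 625 [480. 225.] [ 486.3 -316.   127.6] [ 488.5 -319.5] [ 30.6 137.2] 88.1
ring 965 [474. 217.] [ 507.6 -314.7   90.3] [ 507.3 -317.3] [129.  130.5] 34.0
```

View pics/s8.png

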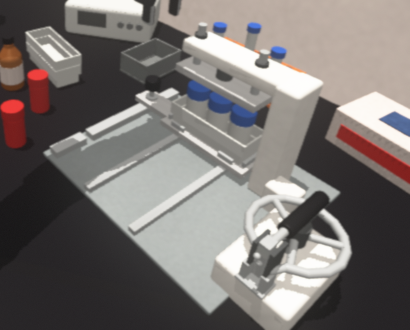

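Run:
```python
from h import *
c=load('wrist'); print('cam',(-c['R'].T@c['t']).round(1),'axis',c['R'][2].round(2),'(TCP 469,71.9,65.8; tool x=+y)')
c=load('side');P=cloud(c);m=(c['d']>0)&(abs(P[...,0]-636)<25)&(abs(P[...,1]-72)<25)&(P[...,2]>60);print('knob top',np.percentile(P[m][:,2],[50,90,98]))
```

```text
cam [470.3 145.8 208.1] axis [-0.   -0.29 -0.96] (TCP 469,71.9,65.8; tool x=+y)
knob top [297.85093309 329.04210144 443.72299856]
```

Emit:
arm_command --series '[70,0,-3,-2,0,70,0,-6,-4,0,70,0,-9,-6,0,70,0,-10.3,-8,0,70,0,-10.3,-8,0]'

```text
clock: 37.13
eef_pos: [532.9, 71.3, 283.7]
tool_rot: [3.14, -0.002, 1.563]
force: [-0.5, -0.1, -0.6]
width: 59.8
gripper_force: 0.0
```

Emit:
arm_command --series '[70,-3,0,0,0,70,-6,0,0,0,70,-9.5,0,0,0,70,-13,0,0,0,70,-14,0,0,0]'

```text
clock: 37.55
eef_pos: [532.8, -75.4, 280.4]
tool_rot: [-3.141, 0.004, 1.556]
force: [-0.4, -0.9, -0.4]
width: 59.8
gripper_force: 0.0
```

Emit:
arm_command --series '[70,-3,0,0,0,70,-6,0,0,0,70,-9.5,0,0,0,70,-13,0,0,0,70,-14,0,0,0]'

```text
clock: 37.97
eef_pos: [531.2, -215.3, 280.3]
tool_rot: [-3.14, 0.005, 1.557]
force: [0.4, -1.1, 1.1]
width: 59.8
gripper_force: 0.0
```

Emit:
arm_command --series '[70,-3,0,0,0,70,-6,0,0,0,70,-9,0,0,0,70,-10.8,0,0,0,70,-10.8,0,0,0]'

```text
clock: 38.38
eef_pos: [530.1, -321.8, 279.9]
tool_rot: [-3.139, 0.003, 1.557]
force: [-0.3, 0.5, -0.4]
width: 59.8
gripper_force: 0.0
```

Emit:
arm_command --series '[70,0,0,0,6,70,0,0,0,12,70,0,0,0,18,70,0,0,0,24,70,0,0,0,30]'

```text
clock: 38.8
eef_pos: [532.1, -315.2, 279.9]
tool_rot: [-3.14, -0.001, 1.036]
force: [0.7, -0.3, 0.5]
width: 60.1
gripper_force: 0.0
```

Emit:
arm_command --series '[70,0,0,0,6,70,0,0,0,12,70,0,0,0,18,70,0,0,0,24,70,0,0,0,30]'

```text
clock: 39.22
eef_pos: [532.2, -315.1, 279.9]
tool_rot: [-3.14, 0.0, 0.512]
force: [0.3, -0.2, 0.4]
width: 59.5
gripper_force: 0.0
```

Emit:
arm_command --series '[70,0,0,0,6,70,0,0,0,12,70,0,0,0,18,70,0,0,0,24,70,0,0,0,30]'

```text
clock: 39.63
eef_pos: [532.2, -315.1, 279.9]
tool_rot: [-3.14, 0.001, -0.011]
force: [-0.7, -0.1, 0.1]
width: 60.0
gripper_force: 0.0
```

```bash
python3 go.py 537 -317.7 200 -0.4
```

```text
pos [ 532.2 -315.1  279.9] yaw -0.65 q7 -0.55 width 60.0 t 39.63 F [-0.7 -0.1  0.1]
shift cm [0.49 0.26 7.99] roll -0.25 rows 1.9195451482792507 0.034816990911881555
```

Run:
```python
from m import *
c=grab('wrist');save('w9',c['im']);P=cloud(c);X,Y,Z=P[...,0],P[...,1],P[...,2];A=c['d']>0
m=A&(Z>122)&(Z<136)&(abs(Y+317)<25)&(X>455)&(X<580)
p=P[m];print(m.sum(),p.min(0),p.max(0))
for x0 in (480,500,520,540,550,555,560):
    q=p[abs(p[:,0]-x0)<3]
    if len(q)>5: t=q[q[:,2]>q[:,2].max()-4]; print(x0,len(q),'y mid',(q[:,1].min()+q[:,1].max())/2,np.median(t[:,1]),'zmax',np.percentile(q[:,2],95))
```

```text
2612 [ 455.10335883 -328.71881584  122.02673203] [ 560.30932403 -307.67974805  132.61837176]
480 149 y mid -318.05266590703314 -318.01401997110474 zmax 131.20683477218523
500 155 y mid -318.26233787246053 -318.1997099738729 zmax 130.9749040186132
520 166 y mid -318.4106741132458 -318.3580630754826 zmax 131.4275107514054
540 172 y mid -318.5938645041783 -318.53862650498655 zmax 130.99587337843576
550 180 y mid -318.6916120578037 -318.6414574501381 zmax 130.96775074933956
555 196 y mid -318.7369014448833 -318.7030898024066 zmax 130.78946968103264
560 94 y mid -319.16901514416236 -318.7030898024066 zmax 129.70914527271572
```

View pics/w9.png

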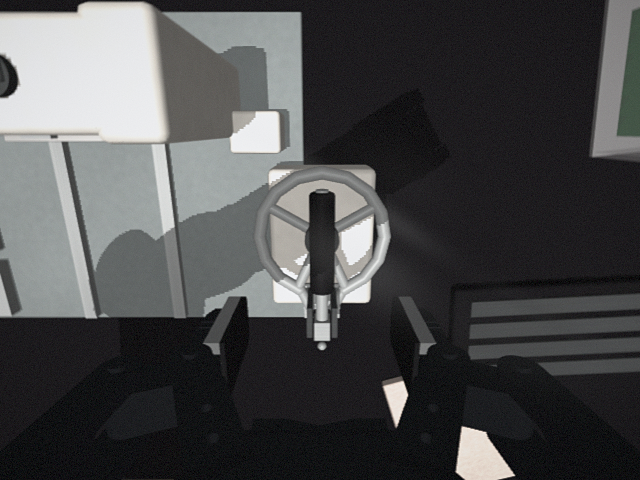

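Emit:
arm_command --series '[70,0.6,0.3,3,0.2,70,0.6,0.3,6.5,0.2,70,0.6,0.3,10,0.2,70,0.6,0.3,13,0.2,70,0.6,0.3,13,0.2]'

```text
clock: 40.1
eef_pos: [535.1, -315.2, 144.3]
tool_rot: [-3.134, 0.01, -0.008]
force: [-1.2, 0.3, -0.6]
width: 59.7
gripper_force: 0.0
```

Emit:
arm_command --series '[70,0,0,0,0,70,0,0,0,0,70,0,0,0,0,70,0,0,0,0,70,0,0,0,0]'

```text
clock: 40.52
eef_pos: [538.5, -320.1, 152.9]
tool_rot: [3.14, -0.002, -0.01]
force: [0.0, -0.4, -0.0]
width: 59.6
gripper_force: 0.0
```

```bash
python3 go.py 538 -318.4 102.5 -0.5
```

```text
pos [ 538.5 -320.1  152.9] yaw -0.6 q7 -0.44 width 59.6 t 40.52 F [ 0.  -0.4 -0. ]
shift cm [-0.06 -0.18  5.04] roll -0.1 rows 1.2093567646250725 0.013696442510264471
```

Emit:
arm_command --series '[70,0,-0.1,1.5,0,70,0,-0.1,3,0,70,0,-0.1,4.5,0,70,0,-0.1,5,0,70,0,-0.1,5,0]'

```text
clock: 40.93
eef_pos: [537.1, -318.0, 100.1]
tool_rot: [-3.14, 0.002, -0.011]
force: [0.2, -0.2, -0.5]
width: 59.9
gripper_force: 0.0
```

Emit:
arm_command --series '[40,0,0,0,0,40,0,0,0,0,0,0,0,0,0,0,0,0,0,0,0,0,0,0,0]'

```text
clock: 41.35
eef_pos: [538.3, -317.6, 101.9]
tool_rot: [-3.14, -0.001, -0.011]
force: [0.4, 2.9, 5.1]
width: 20.3
gripper_force: 58.5
```

Emit:
arm_command --series '[0,0,0,0,0,0,0,0,0,0,0,0,0,0,0,0,0,0,0,0,0,0,0,0,0]'

```text
clock: 41.77
eef_pos: [538.3, -317.8, 101.7]
tool_rot: [-3.14, -0.001, -0.011]
force: [0.4, 4.8, 6.3]
width: 20.3
gripper_force: 58.7
```

```bash
python3 go.py 538 -318.4 102.5 -0.5
```

```text
pos [ 538.3 -317.8  101.7] yaw -0.6 q7 -0.4 width 20.3 t 41.77 F [0.4 4.8 6.3]
shift cm [-0.03  0.06 -0.08] roll -0.1 rows 0.025539579782111372 0.014422944317201002
```

Emit:
arm_command --series '[0,-0.05,0,-1.05,0,0,-0.2,0,-2.1,0,0,-0.45,0,-3.1,0,0,-0.85,0,-4.1,0,0,-1.3,0,-5,0]'

```text
clock: 42.18
eef_pos: [523.5, -317.6, 151.8]
tool_rot: [-3.14, 0.002, -0.011]
force: [-1.6, 5.3, -6.9]
width: 19.9
gripper_force: 59.1
```

```bash
python3 go.py 525.4 -317.6 152 -0.6
```

```text
pos [ 523.5 -317.6  151.8] yaw -0.64 q7 -0.42 width 19.9 t 42.18 F [-1.6  5.3 -6.9]
shift cm [ 0.19  0.   -0.03] roll -0.04 rows 0.04653625701379857 0.0054548277579023405
```

Emit:
arm_command --series '[0,-0.5,0,-0.9,0,0,-1.2,0,-1.7,0,0,-1.9,0,-2.5,0,0,-2.7,0,-3.2,0,0,-3.5,0,-3.8,0]'

```text
clock: 42.6
eef_pos: [488.0, -317.1, 189.4]
tool_rot: [-3.14, 0.002, -0.011]
force: [0.3, 4.3, -12.1]
width: 20.2
gripper_force: 59.1
```

Emit:
arm_command --series '[0,-0.9,0,-0.5,0,0,-1.9,0,-0.95,0,0,-2.9,0,-1.3,0,0,-3.9,0,-1.5,0,0,-4.9,0,-1.6,0]'

```text
clock: 43.02
eef_pos: [441.9, -317.2, 206.1]
tool_rot: [-3.142, -0.004, -0.01]
force: [6.0, 4.8, -7.5]
width: 19.2
gripper_force: 58.3
```

Emit:
arm_command --series '[0,-0.4,0,0,0,0,-0.8,0,0,0,0,-1,0,0,0,0,-1,0,0,0,0,-1,0,0,0]'

```text
clock: 43.43
eef_pos: [431.0, -317.5, 206.3]
tool_rot: [3.141, -0.002, -0.01]
force: [1.5, 6.1, -5.1]
width: 18.3
gripper_force: 58.1
```

```bash
python3 go.py 433.3 -317 206.7 -0.6
python3 - <<'E'
from m import *
c=grab('side');save('s10',cv2.resize(c['im'][230:470,380:640],(520,480)))
E
```

```text
pos [ 431.  -317.5  206.3] yaw -0.59 q7 -0.34 width 18.3 t 43.43 F [ 1.5  6.1 -5.1]
shift cm [ 0.23 -0.05 -0.04] roll 0.01 rows 0.05655951650526397 0.0014509610714855698
```

View pics/s10.png

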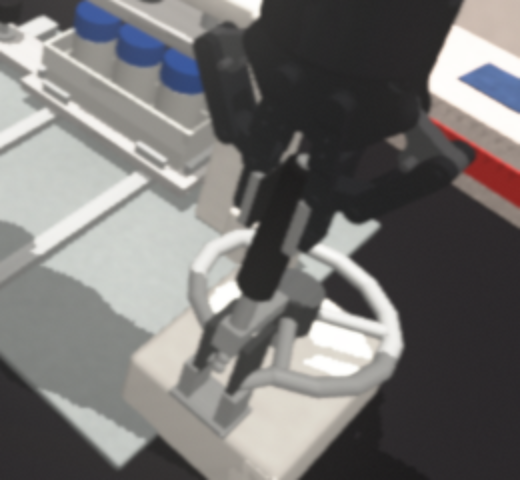

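Emit:
arm_command --series '[60,0,0,0,0,60,0,0,0,0,60,0,0,0,0,60,0,0,0,0,60,0,0,0,0]'

```text
clock: 43.9
eef_pos: [430.7, -318.8, 206.1]
tool_rot: [3.139, -0.001, -0.012]
force: [-0.3, 0.3, -0.8]
width: 51.5
gripper_force: 0.0
```

Emit:
arm_command --series '[60,0,0,-2,0,60,0,0,-5,0,60,0,0,-8,0,60,0,0,-8,0,60,0,0,-8,0]'

```text
clock: 44.32
eef_pos: [431.3, -318.8, 286.9]
tool_rot: [3.139, -0.003, -0.011]
force: [0.8, 0.2, -0.4]
width: 51.3
gripper_force: 0.0
```

```bash
cat > hand.py <<'E'
from m import *
for n in ('side','top'):
    c=grab(n);P=cloud(c);X,Y,Z=P[...,0],P[...,1],P[...,2];A=c['d']>0
    dark=c['im'].max(-1)<70
    m=A&dark&(Z>150)&(Z<255)&(X>385)&(X<620)&(Y>-425)&(Y<-215)
    p=P[m]
    if len(p)<20: continue
    for z0 in range(155,255,10):
        q=p[abs(p[:,2]-z0)<5]
        if len(q)>5: print(n,z0,len(q),q.mean(0).round(1),q.min(0)[:2].round(1),q.max(0)[:2].round(1))
E
python3 go.py 433 -317.5 206 -0.6; python3 hand.py
```

```text
pos [ 431.3 -318.8  286.9] yaw -0.62 q7 -0.43 width 51.3 t 44.32 F [ 0.8  0.2 -0.4]
shift cm [ 0.14 -0.15  8.09] roll -0.02 rows 1.9416945399978722 0.0032537454835374906
side 165 123 [ 427.8 -318.5  165.3] [ 423.1 -325.6] [ 437.8 -307.9]
side 175 146 [ 428.8 -318.   175.1] [ 424.9 -325.7] [ 438.  -307.3]
side 185 145 [ 430.1 -317.9  184.9] [ 425.6 -325.5] [ 438.4 -307.3]
side 195 148 [ 431.3 -318.1  194.9] [ 427.1 -325.7] [ 440.  -308.1]
side 205 154 [ 432.4 -317.7  205. ] [ 428.4 -325.5] [ 439.1 -308.3]
side 215 152 [ 434.  -318.1  215. ] [ 429.7 -325.4] [ 441.6 -308. ]
side 225 169 [ 435.3 -317.7  224.9] [ 431. -326.] [ 444.1 -307.5]
side 235 174 [ 436.7 -317.8  235.1] [ 433. -326.] [ 447.  -307.1]
side 245 193 [ 440.  -317.2  244. ] [ 434.  -325.9] [ 453.7 -307. ]
```

Emit:
arm_command --series '[0,2,-0.1,0,0,0,5.5,-0.1,0,0,0,5.5,-0.1,0,0,0,5.5,-0.1,3,0,0,5.5,-0.1,6,0]'

```text
clock: 44.83
eef_pos: [486.5, -317.5, 224.3]
tool_rot: [3.14, -0.001, -0.01]
force: [0.1, 0.3, 0.2]
width: -0.0
gripper_force: 0.0
```

Emit:
arm_command --series '[0,0,0,2.5,0,0,0,0,2.5,0,0,0,0,2.5,0,0,0,0,2.5,0,0,0,0,2.5,0]'

```text
clock: 45.25
eef_pos: [486.3, -318.1, 201.8]
tool_rot: [3.14, -0.002, -0.011]
force: [0.2, 0.5, 1.1]
width: -0.0
gripper_force: 0.0
```

```bash
python3 go.py 453 -317.8 202 -0.6
```

```text
pos [ 486.3 -318.1  201.8] yaw -0.63 q7 -0.41 width -0.0 t 45.25 F [0.2 0.5 1.1]
shift cm [-3.33  0.01 -0.03] roll -0.03 rows 0.7985225251246951 0.004262533625402467
```

Emit:
arm_command --series '[0,-0.6,0,0,0,0,-1.1,0,0,0,0,-1.5,0,0,0,0,-1.9,0,0,0,0,-2.2,0,0,0]'

```text
clock: 45.67
eef_pos: [463.1, -316.9, 200.6]
tool_rot: [-3.142, -0.0, -0.011]
force: [0.2, 0.8, -0.1]
width: 0.2
gripper_force: 0.0
```

Emit:
arm_command --series '[0,-0.2,0,0,0,0,-0.4,0,0,0,0,-0.6,0,0,0,0,-0.8,0,0,0,0,-1,0,0,0]'

```text
clock: 46.08
eef_pos: [453.9, -316.7, 200.3]
tool_rot: [3.141, -0.0, -0.011]
force: [2.7, 0.2, 0.2]
width: -0.6
gripper_force: 0.0
```

```bash
python3 go.py 453 -317.8 202 -0.6; python3 hand.py
```

```text
pos [ 453.9 -316.7  200.3] yaw -0.61 q7 -0.36 width -0.6 t 46.08 F [2.7 0.2 0.2]
shift cm [-0.09  0.11 -0.17] roll -0.01 rows 0.0526448051470121 0.0015937446622097166
side 155 12 [ 435.5 -309.7  158.7] [ 419.  -321.9] [ 598.9 -220. ]
side 165 113 [ 421.7 -319.1  165.7] [ 418.1 -325.6] [ 429.2 -309.2]
side 175 118 [ 421.7 -318.1  175.2] [ 417.6 -325.5] [ 433.5 -308.1]
side 185 136 [ 421.7 -318.4  185. ] [ 417.8 -326. ] [ 431.5 -308. ]
side 195 141 [ 421.6 -318.1  195. ] [ 418.1 -325.9] [ 430.6 -307.4]
side 205 145 [ 422.2 -318.1  205.2] [ 417.8 -325.8] [ 446.7 -307.2]
side 215 201 [ 429.6 -320.8  215.3] [ 418.  -328.9] [ 456.4 -308.2]
side 225 254 [ 431.1 -321.1  225.2] [ 417.7 -329.3] [ 459.  -307.7]
side 235 222 [ 428.5 -320.5  235. ] [ 418.1 -329. ] [ 459.6 -307.3]
side 245 505 [ 435.1 -317.8  245.8] [ 417.8 -346.4] [ 457.6 -285.9]
```

Emit:
arm_command --series '[0,1.5,0,0,0,0,1.5,0,-3,0,0,1.5,0,-6,0,60,1.5,0,-8.5,0,60,1.5,0,-8.5,0]'

```text
clock: 46.6
eef_pos: [470.0, -319.6, 289.9]
tool_rot: [3.136, -0.006, -0.011]
force: [-0.0, -1.5, 0.3]
width: 23.5
gripper_force: 0.0
```

Emit:
arm_command --series '[60,-2,0.1,0,0,60,-3.6,0.1,0,0,60,-3.6,0.1,0,0,60,-3.6,0.1,0,0,60,-3.6,0.1,0,0]'

```text
clock: 47.02
eef_pos: [433.4, -317.2, 285.0]
tool_rot: [-3.141, -0.0, -0.01]
force: [-0.5, 0.4, 0.2]
width: 51.4
gripper_force: 0.0
```

```bash
python3 go.py 432.5 -317.8 206 -0.6;python3 hand.py|grep side
```

```text
pos [ 433.4 -317.2  285. ] yaw -0.59 q7 -0.43 width 51.4 t 47.02 F [-0.5  0.4  0.2]
shift cm [-0.09  0.06  7.9 ] roll 0.01 rows 1.8938083257427911 0.0018957071801312027
side 155 7 [ 422.  -320.4  159.2] [ 420.  -324.6] [ 427.9 -317.3]
side 165 116 [ 421.5 -318.7  165.4] [ 417.6 -325.8] [ 429.7 -307.9]
side 175 124 [ 421.7 -318.3  175.2] [ 417.9 -325.8] [ 432.9 -307.8]
side 185 137 [ 421.8 -318.2  185. ] [ 417.9 -325.7] [ 431.8 -308. ]
side 195 138 [ 421.6 -318.1  195.1] [ 417.7 -325.6] [ 429.6 -307.6]
side 205 138 [ 421.7 -318.1  205. ] [ 418.5 -325.7] [ 429.5 -307.6]
side 215 143 [ 421.5 -318.2  215. ] [ 417.8 -325.4] [ 429.6 -308.2]
side 225 146 [ 421.3 -317.7  225.1] [ 417.6 -326. ] [ 428.9 -307.5]
side 235 159 [ 421.7 -318.1  235.1] [ 418.2 -326. ] [ 429.3 -307.1]
side 245 206 [ 424.  -317.4  244.6] [ 418.3 -325.2] [ 438.1 -306.3]
```

Emit:
arm_command --series '[60,-0.1,0.1,3,0,60,-0.1,0.1,6,0,60,-0.1,0.1,8,0,60,-0.1,0.1,8,0,60,-0.1,0.1,8,0]'

```text
clock: 47.53
eef_pos: [431.8, -318.3, 204.7]
tool_rot: [-3.141, 0.002, -0.011]
force: [-0.2, -0.6, 0.3]
width: 51.4
gripper_force: 0.0
```

Emit:
arm_command --series '[0,0,0,0,0,0,0,0,0,0,0,0,0,0,0,0,0,0,0,0,0,0,0,0,0]'

```text
clock: 47.95
eef_pos: [432.6, -317.1, 206.9]
tool_rot: [-3.139, -0.002, -0.01]
force: [-0.8, 5.3, 7.7]
width: 20.5
gripper_force: 58.2
```

```bash
python3 go.py 432.5 -317.8 206 -0.6
python3 - <<'E'
import numpy as np
# handle circle, clockwise from above; per-row tool shifts (cm), tool x=(c,s) tool y=(s,-c), yaw -0.6deg
y=np.radians(-0.6);tx=np.array([np.cos(y),np.sin(y)]);ty=np.array([np.sin(y),-np.cos(y)])
a=0.005 # handle direction offset (press yaw -0.4deg)
f=lambda s:7.8*np.array([-np.cos(s),np.sin(s)])
s0=0
for call in range(9):
    r=[]
    for k in range(1,6):
        d=f(s0+0.18*k)-f(s0); r.append((round(d@tx,2),round(d@ty,2)))
    print(call,r); s0+=0.9
E
```

```text
pos [ 432.6 -317.1  206.9] yaw -0.55 q7 -0.34 width 20.5 t 47.95 F [-0.8  5.3  7.7]
shift cm [-0.01  0.07  0.09] roll 0.05 rows 0.028458682882866838 0.006361242042625586
0 [(np.float64(0.11), np.float64(-1.4)), (np.float64(0.47), np.float64(-2.75)), (np.float64(1.07), np.float64(-4.02)), (np.float64(1.88), np.float64(-5.16)), (np.float64(2.89), np.float64(-6.14))]
1 [(np.float64(1.16), np.float64(-0.78)), (np.float64(2.45), np.float64(-1.34)), (np.float64(3.81), np.float64(-1.66)), (np.float64(5.21), np.float64(-1.74)), (np.float64(6.6), np.float64(-1.56))]
2 [(np.float64(1.34), np.float64(0.43)), (np.float64(2.57), np.float64(1.08)), (np.float64(3.67), np.float64(1.95)), (np.float64(4.6), np.float64(3.01)), (np.float64(5.32), np.float64(4.21))]
3 [(np.float64(0.5), np.float64(1.31)), (np.float64(0.75), np.float64(2.69)), (np.float64(0.75), np.float64(4.09)), (np.float64(0.51), np.float64(5.47)), (np.float64(0.01), np.float64(6.79))]
4 [(np.float64(-0.72), np.float64(1.2)), (np.float64(-1.64), np.float64(2.26)), (np.float64(-2.74), np.float64(3.13)), (np.float64(-3.97), np.float64(3.8)), (np.float64(-5.31), np.float64(4.23))]
5 [(np.float64(-1.39), np.float64(0.19)), (np.float64(-2.79), np.float64(0.12)), (np.float64(-4.16), np.float64(-0.2)), (np.float64(-5.44), np.float64(-0.75)), (np.float64(-6.61), np.float64(-1.53))]
6 [(np.float64(-1.01), np.float64(-0.97)), (np.float64(-1.83), np.float64(-2.11)), (np.float64(-2.43), np.float64(-3.38)), (np.float64(-2.8), np.float64(-4.73)), (np.float64(-2.91), np.float64(-6.13))]
7 [(np.float64(0.13), np.float64(-1.4)), (np.float64(0.52), np.float64(-2.74)), (np.float64(1.14), np.float64(-4.0)), (np.float64(1.97), np.float64(-5.13)), (np.float64(2.99), np.float64(-6.09))]
8 [(np.float64(1.18), np.float64(-0.76)), (np.float64(2.47), np.float64(-1.3)), (np.float64(3.84), np.float64(-1.6)), (np.float64(5.24), np.float64(-1.65)), (np.float64(6.63), np.float64(-1.44))]
```

Emit:
arm_command --series '[0,0.1,-1.4,0,0,0,0.5,-2.75,0,0,0,1.05,-4,0,0,0,1.9,-5.15,0,0,0,2.9,-6.15,0,0]'

```text
clock: 48.37
eef_pos: [460.9, -257.5, 207.0]
tool_rot: [3.141, -0.001, -0.012]
force: [-1.8, -1.6, 4.9]
width: 20.5
gripper_force: 60.7
```

Emit:
arm_command --series '[0,1.15,-0.8,0,0,0,2.45,-1.35,0,0,0,3.8,-1.65,0,0,0,5.2,-1.75,0,0,0,6.6,-1.55,0,0]'

```text
clock: 48.78
eef_pos: [528.6, -241.5, 207.0]
tool_rot: [-3.14, -0.001, -0.009]
force: [-3.1, 1.1, 4.5]
width: 20.5
gripper_force: 60.8
```

```bash
python3 go.py 527.9 -241.8 206 -0.6
python3 - <<'E'
from m import *
c=grab('side');P=cloud(c);X,Y,Z=P[...,0],P[...,1],P[...,2];A=c['d']>0
dark=c['im'].max(-1)<70
for z0 in (165,175,185,195):
    m=A&dark&(abs(Z-z0)<5)&(X>385)&(X<620)&(Y>-425)&(Y<-215);q=P[m]
    if len(q):print(z0,len(q),q.mean(0).round(1),np.percentile(q,3,axis=0)[:2].round(1),np.percentile(q,97,axis=0)[:2].round(1))
save('s11',c['im'][150:,230:])
E
```

```text
pos [ 528.6 -241.5  207. ] yaw -0.54 q7 -0.55 width 20.5 t 48.78 F [-3.1  1.1  4.5]
shift cm [-0.07  0.03  0.1 ] roll 0.06 rows 0.030016924987760516 0.007816500120996044
165 88 [ 517.5 -243.2  165. ] [ 513.8 -249.8] [ 523.9 -233.9]
175 100 [ 517.3 -242.9  174.9] [ 514.2 -250. ] [ 524.4 -233.7]
185 97 [ 517.5 -243.2  185. ] [ 514.2 -250.2] [ 524.4 -233.9]
195 109 [ 517.6 -243.3  195.1] [ 514.3 -250.2] [ 524.8 -233.5]
```

Emit:
arm_command --series '[0,1.35,0.45,0,0,0,2.55,1.1,0,0,0,3.65,1.95,0,0,0,4.6,3,0,0,0,5.3,4.2,0,0]'

```text
clock: 49.25
eef_pos: [581.6, -284.8, 207.0]
tool_rot: [-3.141, -0.002, -0.009]
force: [-1.8, 2.4, 4.4]
width: 20.9
gripper_force: 60.7
```

Emit:
arm_command --series '[0,0.5,1.3,0,0,0,0.75,2.7,0,0,0,0.75,4.1,0,0,0,0.5,5.45,0,0,0,0,6.8,0,0]'

```text
clock: 49.67
eef_pos: [580.2, -353.2, 207.0]
tool_rot: [-3.141, -0.002, -0.009]
force: [-1.7, 3.5, 5.5]
width: 20.8
gripper_force: 60.7
```

Emit:
arm_command --series '[0,-0.7,1.2,0,0,0,-1.65,2.25,0,0,0,-2.75,3.15,0,0,0,-3.95,3.8,0,0,0,-5.3,4.25,0,0]'

```text
clock: 50.08
eef_pos: [526.7, -394.0, 207.0]
tool_rot: [-3.139, -0.003, -0.01]
force: [1.3, 6.6, 6.7]
width: 20.4
gripper_force: 60.9
```

```bash
python3 go.py 526.7 -393.9 206 -0.6
```

```text
pos [ 526.7 -394.   207. ] yaw -0.55 q7 -0.41 width 20.4 t 50.08 F [1.3 6.6 6.7]
shift cm [-0.   -0.01  0.1 ] roll 0.05 rows 0.02338050375141085 0.007282479463166079
```

Emit:
arm_command --series '[0,-1.4,0.2,0,0,0,-2.8,0.1,0,0,0,-4.15,-0.2,0,0,0,-5.45,-0.75,0,0,0,-6.6,-1.55,0,0]'

```text
clock: 50.5
eef_pos: [461.8, -378.6, 207.0]
tool_rot: [3.141, -0.005, -0.01]
force: [4.4, 1.8, 4.4]
width: 20.4
gripper_force: 60.5
```

Emit:
arm_command --series '[0,-1,-0.95,0,0,0,-1.85,-2.1,0,0,0,-2.45,-3.4,0,0,0,-2.8,-4.75,0,0,0,-2.9,-6.15,0,0]'

```text
clock: 50.92
eef_pos: [432.4, -318.4, 207.0]
tool_rot: [3.138, -0.004, -0.012]
force: [1.2, -1.6, 2.3]
width: 20.5
gripper_force: 60.2
```

Emit:
arm_command --series '[0,0.15,-1.4,0,0,0,0.5,-2.75,0,0,0,1.15,-4,0,0,0,1.95,-5.15,0,0,0,3,-6.1,0,0]'

```text
clock: 51.33
eef_pos: [461.8, -256.7, 206.9]
tool_rot: [3.141, -0.001, -0.012]
force: [-2.9, -0.6, 6.8]
width: 20.8
gripper_force: 60.8
```

```bash
python3 go.py 510.3 -239.7 207 -0.6
```

```text
pos [ 461.8 -256.7  206.9] yaw -0.68 q7 -0.45 width 20.8 t 51.33 F [-2.9 -0.6  6.8]
shift cm [ 4.83 -1.76 -0.01] roll -0.08 rows 1.2332500451447883 0.011285845603195644
```

Emit:
arm_command --series '[0,0.9,-0.6,0,0,0,1.8,-1.1,0,0,0,2.8,-1.45,0,0,0,3.8,-1.6,0,0,0,4.7,-1.65,0,0]'

```text
clock: 51.75
eef_pos: [509.9, -239.6, 206.9]
tool_rot: [-3.14, -0.001, -0.01]
force: [-5.4, 2.1, 9.5]
width: 20.3
gripper_force: 61.0
```

Emit:
arm_command --series '[0,0.2,0,0,0,0,0.2,0,0,0,0,0.2,0,0,0,0,0.2,0,0,0,0,0.2,0,0,0]'

```text
clock: 52.17
eef_pos: [511.2, -239.7, 206.9]
tool_rot: [-3.139, -0.001, -0.011]
force: [-3.6, 2.8, 9.3]
width: 21.0
gripper_force: 61.3
```

```bash
python3 go.py 510.3 -239.7 207 -0.6
python3 - <<'E'
from m import *
c=grab('side');save('s12',cv2.resize(c['im'][170:390,370:600],(690,600)))
P=cloud(c);X,Y,Z=P[...,0],P[...,1],P[...,2]
m=(c['d']>0)&(X>590)&(X<670)&(Y>-175)&(Y<-5)&(Z>118)&(Z<170);print(np.percentile(Z[m],[5,25,50,75,95]),m.sum())
E
```

```text
pos [ 511.2 -239.7  206.9] yaw -0.61 q7 -0.53 width 21.0 t 52.17 F [-3.6  2.8  9.3]
shift cm [-0.09  0.   -0.01] roll -0.01 rows 0.021294367603044467 0.0019401717838258006
[127.12062865 136.95044337 138.21004758 139.39432017 166.86278307] 2229
```

View pics/s12.png

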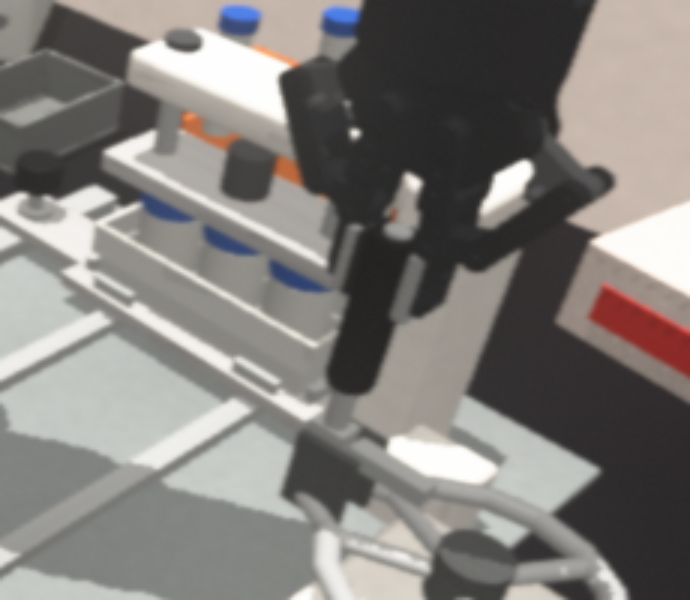

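The platen is down on the caps (its top at z 138 mm, 137.7 expected) and the jars stand upright. One more small push to find the stop, then release.

Emit:
arm_command --series '[0,0.2,0,0,0,0,0.4,0,0,0,0,0.4,0,0,0,0,0.4,0,0,0,0,0.4,0,0,0]'

```text
clock: 52.63
eef_pos: [512.0, -239.9, 206.8]
tool_rot: [-3.138, 0.005, -0.012]
force: [-9.3, 3.6, 12.7]
width: 20.7
gripper_force: 61.6
```

Emit:
arm_command --series '[0,-0.3,0,0,0,60,-0.3,0,0,0,60,-0.3,0,0,0,60,-0.3,0,0,0,60,-0.3,0,0,0]'

```text
clock: 53.05
eef_pos: [513.0, -240.5, 205.5]
tool_rot: [3.141, -0.001, -0.01]
force: [0.2, 0.0, 0.7]
width: 51.2
gripper_force: 0.0
```

Emit:
arm_command --series '[60,0,0,-1,0,60,0,0,-3,0,60,0,0,-6,0,60,0,0,-9,0,60,0,0,-10,0]'

```text
clock: 53.47
eef_pos: [513.8, -242.4, 310.0]
tool_rot: [3.138, -0.005, -0.011]
force: [0.5, -1.4, 0.1]
width: 51.2
gripper_force: 0.0
```

```bash
python3 go.py 430 -240 307 -0.6
python3 - <<'E'
from m import *
c=grab('side')
P=cloud(c);X,Y,Z=P[...,0],P[...,1],P[...,2]
m=(c['d']>0)&(X>590)&(X<670)&(Y>-175)&(Y<-5)&(Z>130)&(Z<150);print('platen top',np.median(Z[m]),m.sum())
dark=c['im'].max(-1)<70
for z0 in (165,185,205,225,240):
    m=(c['d']>0)&dark&(abs(Z-z0)<5)&(X>385)&(X<600)&(Y>-425)&(Y<-215);q=P[m]
    if len(q):print(z0,len(q),np.percentile(q,3,axis=0)[:2].round(1),np.percentile(q,97,axis=0)[:2].round(1))
c=grab('top');P=cloud(c);X,Y,Z=P[...,0],P[...,1],P[...,2]
m=(c['d']>0)&(abs(X-638)<25)&(abs(Y-72)<25)&(Z>60)&(Z<100);print('knob',np.percentile(Z[m],90),P[m].mean(0))
E
```

```text
pos [ 513.8 -242.4  310. ] yaw -0.65 q7 -0.64 width 51.2 t 53.47 F [ 0.5 -1.4  0.1]
shift cm [-8.39 -0.14  0.25] roll -0.05 rows 2.0121187276325765 0.006851450503179847
platen top 138.26628401155313 1855
165 95 [ 489.7 -248.4] [ 501.4 -232.3]
185 96 [ 489.8 -248.6] [ 500.3 -232.8]
205 110 [ 489.3 -249.3] [ 500.1 -232.9]
225 120 [ 489.8 -249. ] [ 500.1 -232.3]
240 121 [ 489.8 -249.3] [ 501.5 -233.5]
knob 83.02112531785447 [634.39275657  70.61330024  78.52357777]
```

Emit:
arm_command --series '[60,0,0,0,0,60,0,0,0,0,60,0,0,0,0,60,0,0,0,0,60,0,0,0,0]'

```text
clock: 53.98
eef_pos: [512.3, -240.2, 304.5]
tool_rot: [-3.141, 0.002, -0.011]
force: [-0.5, -0.2, 0.0]
width: 51.3
gripper_force: 0.0
```

```bash
python3 -c "
from h import *
print(workorder.finish_job())"
```

```text
the job is handed in; nothing more can be done
None
```

I handed the job in at about 54 s; no verdict came back. By my last measurements the three jars stand upright in the tray under the platen, the plunger is home and the crank handle is latched upright. The platen is about 25 mm down on the caps, and nothing was touching the robot.

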